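# Free a seized shaker clamp, clamp a bottle and set the speed

### The job

Get the slimmer of the two pale screw-capped bottles ready for mixing on the bench shaker. The shaker's clamp knob has seized: break it loose with a short firm twist anticlockwise, wind it back until the jaw is fully open, stand the bottle upright on the platform in the V of the fixed jaw and wind the knob the other way until the clamp grips the bottle. Only then turn the speed selector on the sloping front from off to the two-dot mark; leave the other bottle, the petri dishes and the label roll where they are.

Things in the scene. Friction and masses are not known exactly. Their poses are not given: they have to be found in the camera images.
- clamp_knob_grip (a point): Middle of the clamp knob: black, round, ribbed, 43 mm across, 26 mm tall (15 mm below to 11 mm above this point), on the metal gear box (78 x 58 mm, lid 23 mm below this point) at the right-hand end of the shaker's platform. Upright axis. Seized: needs 0.55 N m to start, so grip it with 40 N or more; the stiffness lasts for 0.35 rad, then it gives with a jerk and 0.12 N m turns it; it stays where left.
- clamp_knob (a joint): Turn of the clamp knob, rad: 0 as found (wound right in), grows anticlockwise seen from above, stop at 2.8 (jaw fully open). Moves the jaw 12 mm per rad, away from the V as it grows; take the knob anew for each part of the turn. On the way back the pad meets the slim bottle in the V at about 1.75; 1.4 is a good grip: the pad is sprung, 2.4 N at first touch, 0.8 N more per mm, 11 mm travel.
- slim_bottle_centre (a point): Middle of the slimmer pale bottle, the one to clamp: on its axis, 65.5 mm above its foot; z is its axis. Body 54 mm in diameter, rounded in above 95 mm to a round cap 29 mm in diameter, from 113 mm above the foot to the top at 131 mm. 0.2 to 0.4 kg.
- slim_bottle: The same bottle; origin at the centre of its foot, z up along its axis.
- wide_bottle_centre (a point): Middle of the other pale bottle, wider (69 mm) and taller (141 mm), 70.5 mm above its foot; to be left alone. The two bottles stand on the right-hand side of the bench, one nearer, one farther, either way round.
- clamp_seat (a point): Where the foot's centre belongs with the bottle home in the V, on the platform's mat (86 mm above the bench). Axes: x to the shaker's back, y from clamp knob to V, z up. The knob's axis is 122 mm away in -y. With the jaw fully open its pad is 40 mm away in -y, so the bottle (radius 27) may be set down 0 to 11 mm short of the V; the pad then pushes it home. The shaker itself cannot move.
- fixed_jaw: Fixed V jaw, metal with rubber faces, 64 mm wide in x; V faces 35 degrees from x, from 12 to 46 mm above the mat. Origin and axes as clamp_seat.
- press_pad: Sprung flat pad of the moving jaw, rubber faced, 50 mm wide in x, from 9 to 41 mm above the mat; origin at mat height under its face, axes as clamp_seat.
- selector_grip (a point): On the axis of the speed selector on the shaker's sloping front: a black bar 40 mm long, 10 mm wide, from 17 mm below this point to 8.5 mm above it, on a 41 mm round skirt whose face is 15.5 mm below it (panel 21 mm below). z is the turning axis, square to the panel, 31 degrees from vertical, leaning to the robot. x runs along the bar to its pointer end (white line) and turns with it.
- selector (a joint): Turn of the speed selector, rad, growing clockwise as one faces the panel (about -z of selector_grip). It clicks into place every 0.6: off (a dash) at 0, one dot 0.6, two dots 1.2, three dots 1.8. Starts at off. It takes 0.1 N m to pass a click, and let go it settles into the nearest position.
- dish_low: Lower of two stacked petri dishes (62 mm across, 13 mm tall each) between the bottles; to be left alone.
- dish_top: Upper petri dish of the stack; to be left alone.
- label_roll: Roll of labels, 67 mm across, 31 mm tall, near the right edge of the bench; to be left alone.
There are look-alikes about, which are no part of the job. Leave any purple or red look-alike of the slim_bottle alone.

How it is judged:
On the way, in this order (a step that is already met when the one before it is completed fails the run):
1. the seized clamp knob is broken loose (turned by more than 0.5 rad) (value of joint clamp_knob above 0.5 rad), for 0.1 s.
2. the clamp is wound fully open (knob beyond 2.5 rad) (value of joint clamp_knob above 2.5 rad), for 0.2 s.
3. the slim bottle stands upright on the platform between the jaws (horizontal distance between slim_bottle_centre and clamp_seat below 0.02 m and z of slim_bottle_centre in the frame of clamp_seat between 0.061 and 0.07 m and angle between slim_bottle_centre's own z axis and vertical below 0.1 rad), for 0.2 s.
4. the clamp is wound in and grips the bottle between pad and V (all of step 3 and contact force between each of press_pad, fixed_jaw and slim_bottle above 1.5 N), for 0.2 s.
5. the speed selector is in the two-dot position (value of joint selector between 1.08 and 1.32 rad), for 0.2 s.
At the end, for the whole second after the job is handed in: The slim bottle stands upright (within 6 degrees) and at rest on the platform, its axis within 8 mm of the V's seat, pressed by both the pad and the V with more than 1.5 N each, and the speed selector rests within 0.12 rad of the two-dot position (all of step 4 and all of step 5 and horizontal distance between slim_bottle_centre and clamp_seat below 0.008 m and linear speed of slim_bottle below 0.02 m/s and velocity of joint selector below 0.1 rad/s); the robot touches nothing.
It fails at once if the other bottle, the petri dishes or the label roll are moved by more than 3 cm (distance of any of wide_bottle_centre, dish_low, dish_top, label_roll from where it was at the start of the episode above 0.03 m).
It fails at once if a bottle is tipped over (angle between any of slim_bottle_centre, wide_bottle_centre's own z axis and vertical above 0.7 rad).
It also fails if it takes over 67 s, if anything falls off the work surface, if the arm or the gripper's body presses on something with over 40 N, if the wrist force passes 120 N, or if a joint passes its speed limit or range.

### The arm

A 6-joint arm with a two-finger parallel gripper is mounted at the origin on a cart in front of the work surface, level with it; the furniture and walls round the work are solid. World frame = base frame: x ahead of the robot, y to its left, z up, the work surface at z = 0. Lengths are in m, angles in rad, forces in N, time in s.
With the tool pointing down it reaches from about 0.275 to 0.975 m from the base axis. Payload 8.4 kg.
Tool frame: the origin (TCP) lies midway between the tips of the shut fingers; the grasp point (between the pads) lies 19 mm behind it (robot.grip_point_offset is the distance from the TCP to the grasp point, in m); z points along the fingers, y is the line along which they close (so a half turn about z gives the same grasp; the last joint's range is limited). The gripper opens to 92 mm and grips with 3 to 60 N. Pads are 20 mm wide; open, the fingers measure 128 mm over their backs; the gripper's body (75 mm by 189 mm) begins 69 mm behind the grasp point.
Start: joints at [1.296, 0.353, 1.633, -0, 1.155, -0.002], TCP at [0.168, 0.602, 0.188] pointing down, gripper open.
Joint ranges: [-2.63, 2.63], [-0.92, 2.1], [0.06, 2.66], [-1.3, 4.44], [0, 2.69], [-3.02, 3.02]. Speed limits (rad/s): [2.22, 2.22, 2.79, 3.14, 3.14, 3.14].

### API

Orientations are given as a unit quaternion [w, x, y, z].
In Python, from plant import robot gives the robot as it stands.
- The arm moves only by the tool drive_tool, never from a script. Its argument "series" is a list that holds one entry, the list of rows, each a list of 7 numbers: the shift along the world's x, y, z in cm, then the turn, a rotation vector about the world's x, y, z in rad, then the opening, from -1 (shut) to 1 (fully open). A call has 1 to 12 rows; each row is the pose to reach, as a shift and turn from the pose commanded when the call began; what a row does not reach only later rows make up. A row lasts 1/8 s, in which the tool goes at most 62.5 mm and 10.7 degrees, less where a joint would pass 70% of its speed; a pose out of reach is approached as far as the arm can. A call with a gripper value outside its range is refused whole. The fingers move at their own pace and stop on an object; "grip_force" is the grip in N (left out, the last holds). Time passes only in rows, so rows that repeat a pose let the fingers close. It gives the time, the measured TCP pose, the force, the opening and the grip force at its end, in the units of the state.
- robot.get_obs(): the state, without advancing time (a new reading comes with each control period).
- robot.capture(name): name is "scene" or "top" or "wrist"; returns a dict with "frame" (420x560x3 uint8, red, green, blue), "K" (3x3 intrinsics, pixels), "xyz" and "attitude" of the camera in the world; the wrist camera has in their place "mount" (4x4, takes a point from camera to tool coordinates, whose origin is the TCP and whose axes are the flange's). Camera axes: x right, y down, z forward; pixel columns grow to the right and rows downward; lengths in m; the calibration is good to about 2 mm. The wrist camera is an equidistant fisheye: a pixel r from the principal point sees the ray r / f radians off the axis. A picture is of the moment at which its call begins: read the wrist's pose just before it. There is no depth.
- robot.finish_job(): hands the job in; it is judged then, once.
The state is a dict: "time_s": time; "joint_positions": joint angles; "qvel": joint speeds; "tau": joint torques, N m; "ee_pos": TCP position; "orientation": TCP orientation; "wrist_force": force on the tool from outside, world axes, zero at the start; "ft_torque": the same for the moment, N m; "grip_width": opening from 0.0 (shut) to 1.0 (fully open); "finger_force": force on a finger pad.
Only numpy, scipy, OpenCV 4.12 (cv2) and the standard library are available. Lean on these libraries where they do the work, as an engineer would, in place of code of your own. Each camera call takes 0.05 s, during which the arm holds its last target. There are 200 camera calls.

## Working session

There is one attempt and no reset: what is moved stays moved. The work goes in short steps, Python scripts to look and compute and a tool call to move; the robot and the scene stay as the last step left them, time stands still between calls to the robot, and variables do not carry over. Pictures are saved under pics/ and viewed, at most 10 in all, crops included, and the job is handed in when it is done.

Besides the shell and the picture viewer there is one more tool, called after "Call:" by a JSON object that holds its "name" and its "arguments", one argument or row to a line. drive_tool: Moves the arm, as the interface text tells. Its arguments: {"type":"object","properties":{"series":{"type":"array","items":{"type":"array","items":{"type":"array","items":{"type":"number"}}}},"grip_force":{"type":"number"}},"required":["series"]}

```bash
mkdir -p pics
cat > h.py <<'E'
import numpy as np, cv2
from plant import robot
def cap(n):
    c=robot.capture(n); return c
def save(f,name): cv2.imwrite('pics/'+name+'.png',cv2.cvtColor(f,cv2.COLOR_RGB2BGR))
E
python3 - <<'E'
from h import *
for n in('scene','top'):
    c=cap(n); save(c['frame'],n); np.savez(n,**{k:np.array(v) for k,v in c.items()})
    print(n,c['K'],c['xyz'],c['attitude'])
o=robot.get_obs();print(o)
c=robot.capture('wrist');print(c['mount'],c['K'])
E
```

```text
scene [[386.78989146   0.         281.75362523]
 [  0.         386.78989146 208.44722237]
 [  0.           0.           1.        ]] [ 0.04280642 -0.61373276  0.47988521] [-0.50079315  0.79634229 -0.28477813  0.184246  ]
top [[444.44851922   0.         278.13321619]
 [  0.         444.44851922 209.30648758]
 [  0.           0.           1.        ]] [ 0.3820746  -0.01009668  1.09698219] [-0.05006638  0.71065581 -0.69910844  0.06090207]
{'time_s': 0.1, 'joint_positions': array([ 1.29558400e+00,  3.53564700e-01,  1.63406302e+00, -2.97386461e-05,
        1.15523183e+00, -2.41980380e-03]), 'qvel': array([ 0.00016484, -0.00065077, -0.00277648, -0.00105408, -0.00030914,
        0.00056874]), 'tau': array([ 1.08309316e-03, -5.94913065e+01, -3.34930873e+01,  6.99640880e-02,
        1.83740677e-02,  1.21468199e-05]), 'ee_pos': array([0.16827624, 0.60140684, 0.18714627]), 'orientation': array([-7.41812740e-05,  1.35967753e-01,  9.90713061e-01, -6.29234937e-04]), 'wrist_force': array([ 0.70278796, -0.18617712, -0.40066772]), 'ft_torque': array([ 0.00567432, -0.03874242,  0.00526397]), 'finger_force': 0.0, 'grip_width': 0.9994445611630478}
[[ 3.35918265e-04 -9.69536274e-01 -2.44947546e-01  6.86328561e-02]
 [ 9.99999273e-01  4.21172289e-05  1.20468175e-03 -2.48316816e-05]
 [-1.15766615e-03 -2.44947773e-01  9.69535584e-01 -1.96389148e-01]
 [ 0.00000000e+00  0.00000000e+00  0.00000000e+00  1.00000000e+00]] [[325.1922621    0.         281.00639357]
 [  0.         325.1922621  210.78974946]
 [  0.           0.           1.        ]]
```

View pics/scene.png

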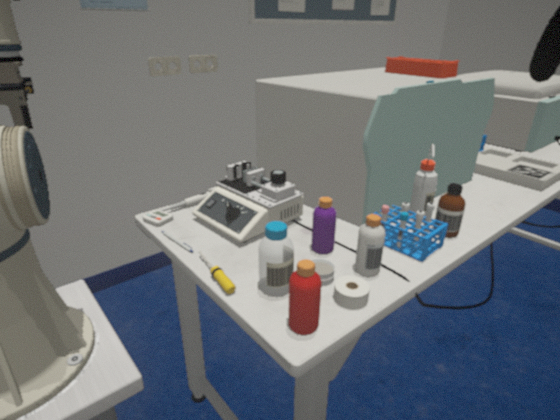

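View pics/top.png

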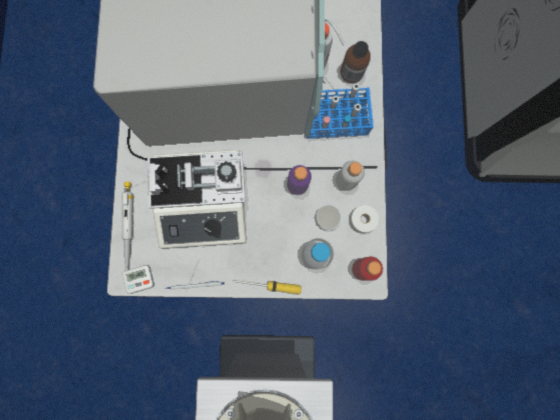

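The scene view shows the pale, blue-capped bottle at about (277,258). The pale, orange-capped one is at (371,245), and the purple (324,225) and red (305,298) look-alikes are separate. In the top view the caps are blue (319,252) and orange (354,168), and the shaker is at (197,198). The squeeze bottle with the red spout, at (427,185), is no screw-cap candidate. I'll enlarge the top view.

```bash
cat >> h.py <<'E'
from scipy.spatial.transform import Rotation as R
def Rq(q): q=np.array(q); return R.from_quat([q[1],q[2],q[3],q[0]]).as_matrix()
class Cam:
    def __init__(s,c,o=None):
        s.K=np.array(c['K']); s.f=c['frame']; s.fish='mount' in c
        if s.fish:
            M=np.array(c['mount']); A=Rq(o['orientation']); s.R=A@M[:3,:3]; s.t=A@M[:3,3]+np.array(o['ee_pos'])
        else: s.R=Rq(c['attitude']); s.t=np.array(c['xyz'])
    def ray(s,u,v):
        d=np.array([(u-s.K[0,2])/s.K[0,0],(v-s.K[1,2])/s.K[1,1],1.])
        if s.fish:
            r=np.hypot(d[0],d[1]); d=np.array([d[0]/r*np.sin(r),d[1]/r*np.sin(r),np.cos(r)]) if r>1e-9 else np.array([0,0,1.])
        return s.R@d
    def plane(s,u,v,z): d=s.ray(u,v); return s.t+d*(z-s.t[2])/d[2]
    def proj(s,p):
        q=s.R.T@(np.array(p)-s.t)
        if s.fish:
            r=np.hypot(q[0],q[1]); th=np.arctan2(r,q[2]); a=q[:2]/r*th
        else: a=q[:2]/q[2]
        return s.K[0,0]*a[0]+s.K[0,2],s.K[1,1]*a[1]+s.K[1,2]
def load(n): return Cam(dict(np.load(n+'.npz')))
def look(name=None):
    o=robot.get_obs(); c=robot.capture('wrist'); k=Cam(c,o)
    if name: save(k.f,name); 
    return k,o
def tri(*cr):
    A=0;b=0
    for k,u,v in cr:
        d=k.ray(u,v);d=d/np.linalg.norm(d);P=np.eye(3)-np.outer(d,d);A=A+P;b=b+P@k.t
    return np.linalg.solve(A,b)
E
python3 - <<'E'
from h import *
t=load('top');s=load('scene')
a=cv2.resize(t.f[140:260,110:260],(0,0),fx=5,fy=5,interpolation=cv2.INTER_CUBIC);save(a,'topz')
for nm,(u,v),h in(('orange',(355,169),.131),('blue',(319,252),.141),('purple',(300,174),.131),('red',(374,266),.131)):print(nm,t.plane(u,v,h))
b1=cv2.resize(s.f[140:260,180:320],(0,0),fx=4,fy=4,interpolation=cv2.INTER_CUBIC);
hsv=cv2.cvtColor(t.f,cv2.COLOR_RGB2HSV)
for nm,lo,hi in(('or',5,22),('bl',92,104)):
    m=cv2.inRange(hsv,(lo,120,110),(hi,255,255));n,_,st,ce=cv2.connectedComponentsWithStats(m)
    for i in range(1,n):
        if st[i,4]>40:print(nm,st[i],ce[i])
hsv=cv2.cvtColor(s.f,cv2.COLOR_RGB2HSV)
for nm,lo,hi in(('or',5,22),('bl',92,104)):
    m=cv2.inRange(hsv,(lo,120,110),(hi,255,255));n,_,st,ce=cv2.connectedComponentsWithStats(m)
    for i in range(1,n):
        if st[i,4]>40:print('scene',nm,st[i],ce[i])
b2=cv2.resize(s.f[190:310,240:400],(0,0),fx=2.5,fy=3,interpolation=cv2.INTER_CUBIC)
save(np.vstack([np.hstack([cv2.resize(b1,(400,340)),cv2.resize(s.f[190:310,240:400],(400,340))])]),'scz')
E
```

```text
orange [ 0.62964118 -0.19454279  0.131     ]
blue [ 0.44232061 -0.11285127  0.141     ]
purple [ 0.61580943 -0.07135997  0.131     ]
red [ 0.41464009 -0.23319926  0.131     ]
or [350 163  11  11  95] [355.07368421 167.92631579]
or [295 167  12  12 101] [300.24752475 172.6039604 ]
or [368 261  14  14 149] [374.38926174 267.46308725]
bl [326  88  47  47 636] [351.37106918 113.93396226]
bl [313  94  22  37 165] [323.66666667 111.06666667]
bl [312 243  18  18 260] [320.47307692 251.66538462]
scene or [ 386   57   72   21 1017] [421.98525074  66.54375615]
scene or [421 160  14  10 108] [427.48148148 164.27777778]
scene or [320 197  12  11  97] [325.17525773 201.65979381]
scene or [367 215  14  11 121] [373.01652893 219.96694215]
scene or [297 260  19  18 235] [305.62978723 268.4893617 ]
scene bl [ 382  206   66   54 1616] [412.9375     235.06435644]
scene bl [266 221  21  18 315] [275.84126984 229.66031746]
```

View pics/topz.png

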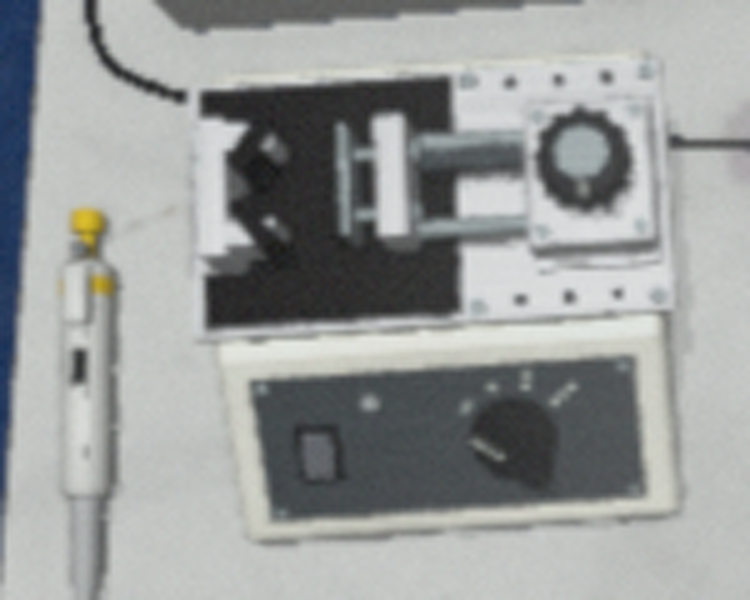

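View pics/scz.png

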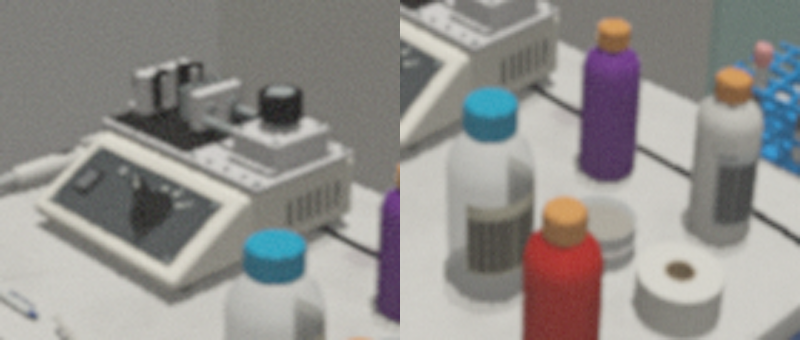

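Candidates in the top view are orange/pale (355,168), blue/pale (320,252), purple (300,173) and red (374,267). The crop shows the orange-capped pale bottle is narrower and shorter than the blue-capped one, so it is the slim bottle. The crop also puts the knob at topz (582,155), the V on the left at about (240,195), and the selector at (513,437).

Run:
```python
from h import *
t=load('top');s=load('scene')
z=lambda x,y:(110+x/5,140+y/5)
k=tri((t,*z(582,150)),(s,278.4,172.3));print('knobtop',k)
lid=[t.plane(*z(*p),.086) for p in((205,327),(662,303),(200,93),(450,76))];print(lid)
d=lid[0]-lid[1];print('yaxis ang',np.degrees(np.arctan2(d[1],d[0])));d=lid[2]-lid[3];print(np.degrees(np.arctan2(d[1],d[0])))
for p in ((513,437),):print('sel',tri((t,*z(*p)),(s,180+.35*153,140+203*120/340)))
print('cap',tri((t,355.1,167.9),(s,373,219.9)),t.plane(355.1,167.9,.127))
print(s.proj(t.plane(355.1,167.9,.131)))
```

```text
knobtop [0.61870388 0.09088672 0.14559387]
[array([0.546263  , 0.26754461, 0.086     ]), array([0.56122831, 0.05833216, 0.086     ]), array([0.65687514, 0.27646673, 0.086     ]), array([0.66736757, 0.16046044, 0.086     ])]
yaxis ang 94.09149221498055
95.16817599658644
sel [0.50298503 0.12721458 0.05769053]
cap [ 0.63403582 -0.19607721  0.12242406] [ 0.63321358 -0.19556277  0.127     ]
(np.float64(372.6175337233334), np.float64(216.10799415746254))
```

Run:
```python
from h import *
t=load('top');s=load('scene')
print('box foot',t.plane(150,145,0),t.plane(305,135,0))
print('box top', [t.plane(u,v,h) for h in (.2,.3,.4) for u,v in((104,92),(318,76))])
# scene: box top front corners near (258,83),(368,117)
print(tri((t,104,92),(s,258,83)),tri((t,312,78),(s,368,117)))
```

```text
box foot [0.71590647 0.30298232 0.        ] [ 0.75052024 -0.0917692   0.        ]
box top [array([0.76928887, 0.34982416, 0.2       ]), array([ 0.81578224, -0.10410034,  0.2       ]), array([0.72612032, 0.30969841, 0.3       ]), array([ 0.76743037, -0.09362035,  0.3       ]), array([0.68295176, 0.26957266, 0.4       ]), array([ 0.7190785 , -0.08314035,  0.4       ])]
[0.71322339 0.29763337 0.32999154] [ 0.75587421 -0.07463565  0.29699098]
```

Call:
{"name": "drive_tool", "arguments": {
  "series": [
    [[6,-6,5,0,0,0,0.4],[12,-12,10,0,0,0,0.4],[18,-18,14,0,0,0,0.4],[22,-24,14,0,0,-0.18,0.4],[26,-30,14,0,0,-0.36,0.4],[30,-36,14,0,0,-0.54,0.4],[33,-42,14,0,0,-0.72,0.4],[35,-46,14,0,0,-0.8,0.4],[35,-46,14,0,0,-0.8,0.4]]
  ]
}}

```text
time_s: 1.27
ee_pos: [0.4949, 0.18, 0.3255]
orientation: [0.0, 0.512, 0.859, 0.0]
wrist_force: [0.6, 0.8, -0.4]
grip_width: 0.7
finger_force: 0.0
```

Run:
```python
from h import *
k,o=look('w1');np.savez('w1',o=o['ee_pos'],q=o['orientation']);print(o['joint_positions'],k.t)
```

```text
[ 3.45969787e-01  9.06088210e-02  1.66446742e+00  4.62439211e-05
  1.38639129e+00 -1.50905646e-01] [0.4620028  0.24006886 0.52187815]
```

View pics/w1.png

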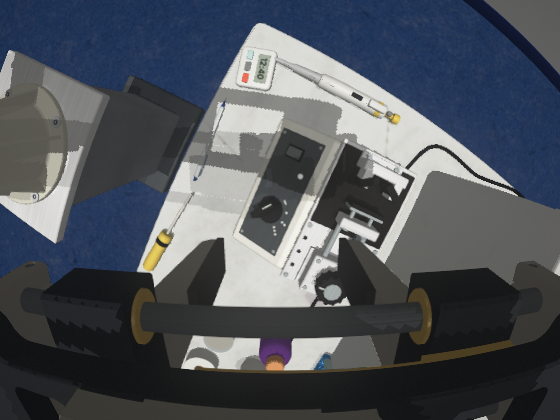

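The wrist view shows the knob cap at (333,293), the V at about (375,165) and the selector at (268,210), with its dots to the right of it.

Run:
```python
from h import *
t=load('top')
d=np.load('w1.npz');c=robot.capture('wrist');k=Cam(c,dict(ee_pos=d['o'],orientation=d['q']))
print('plane',k.plane(333,293,.1456),'tri',tri((k,333,293),(t,226.4,170)))
print('sel tri',tri((k,268,210),(t,212.6,227.4)))
save(cv2.resize(k.f[100:320,230:420],(0,0),fx=2.7,fy=2.7,interpolation=cv2.INTER_CUBIC),'w1z')
```

```text
plane [0.62111801 0.09179409 0.1456    ] tri [0.61946184 0.0916776  0.1460822 ]
sel tri [0.50145657 0.12887394 0.05363799]
```

View pics/w1z.png

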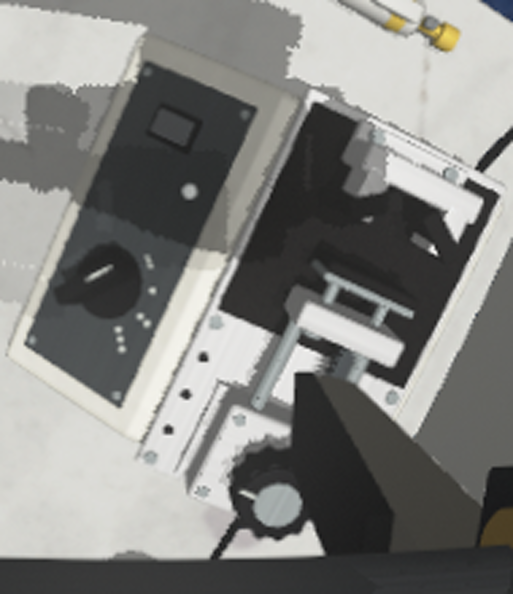

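The knob is confirmed at (0.620, 0.092). The selector's pointer is on the dash, and the dots run clockwise from there. Next I go above the knob.

Call:
{"name": "drive_tool", "arguments": {
  "series": [
    [[4,-3,-2,0,0,-0.16,0.4],[8,-6,-5,0,0,-0.33,0.4],[12.5,-8.8,-9,0,0,-0.5,0.4],[12.5,-8.8,-11,0,0,-0.5,0.4],[12.5,-8.8,-11,0,0,-0.5,0.4],[12.5,-8.8,-11,0,0,-0.5,0.4]]
  ],
  "grip_force": 58
}}

```text
time_s: 2.12
ee_pos: [0.6192, 0.0948, 0.2164]
orientation: [0.0, 0.707, 0.707, 0.0]
wrist_force: [-0.4, -0.1, -0.5]
grip_width: 0.7
finger_force: 0.0
```

Call:
{"name": "drive_tool", "arguments": {
  "series": [
    [[0,-0.3,-4,0,0,0,0.4],[0,-0.3,-8,0,0,0,0.4],[0,-0.3,-9.7,0,0,0,0.4],[0,-0.3,-9.7,0,0,0,0.4],[0,-0.3,-9.7,0,0,0,0.4]]
  ]
}}

```text
time_s: 2.75
ee_pos: [0.6205, 0.0913, 0.1204]
orientation: [0.001, 0.708, 0.707, 0.001]
wrist_force: [0.0, -0.6, 0.6]
grip_width: 0.7
finger_force: 0.0
```

Close and start the twist.

Call:
{"name": "drive_tool", "arguments": {
  "series": [
    [[0,0,0,0,0,0,-1],[0,0,0,0,0,0,-1],[0,0,0,0,0,0,-1],[0,0,0,0,0,0,-1],[0,0,0,0,0,0,-1]]
  ],
  "grip_force": 58
}}

```text
time_s: 3.38
ee_pos: [0.6192, 0.0911, 0.1205]
orientation: [-0.0, 0.708, 0.706, 0.0]
wrist_force: [-18.6, 1.3, 23.7]
grip_width: 0.181
finger_force: 12.2
```

Call:
{"name": "drive_tool", "arguments": {
  "series": [
    [[0,0,0,0,0,0.15,-1],[0,0,0,0,0,0.3,-1],[0,0,0,0,0,0.45,-1],[0,0,0,0,0,0.6,-1],[0,0,0,0,0,0.75,-1],[0,0,0,0,0,0.75,-1]]
  ]
}}

```text
time_s: 4.12
ee_pos: [0.621, 0.0912, 0.1205]
orientation: [0.002, 0.399, 0.917, 0.001]
wrist_force: [1.0, -0.3, 11.0]
grip_width: 0.005
finger_force: 5.5
```

The gripper shut without holding the knob. I'll lift and look.

Call:
{"name": "drive_tool", "arguments": {
  "series": [
    [[0,0,6,0,0,-0.18,-1],[-4,0,12,0,0,-0.36,0.4],[-6,0,15,0,0,-0.54,0.4],[-6,0,15,0,0,-0.75,0.4],[-6,0,15,0,0,-0.75,0.4],[-6,0,15,0,0,-0.75,0.4]]
  ]
}}

```text
time_s: 4.88
ee_pos: [0.5591, 0.0908, 0.2679]
orientation: [-0.0, 0.707, 0.708, -0.0]
wrist_force: [-0.4, -0.8, -0.5]
grip_width: 0.528
finger_force: 0.0
```

Run:
```python
from h import *
k,o=look('w2');np.savez('w2',frame=k.f,o=o['ee_pos'],q=o['orientation']);print(o['ee_pos'],k.t)
c=cap('top');save(c['frame'],'top2')
s=cap('scene')['frame'];save(s,'scene2')
a=cv2.resize(k.f,(440,330));b=cv2.resize(s[130:260,180:320],(350,330),interpolation=cv2.INTER_CUBIC);save(np.hstack([a,b]),'w2s')
```

```text
[0.55910777 0.09083523 0.2678744 ] [0.55879998 0.159179   0.46425232]
```

View pics/w2s.png

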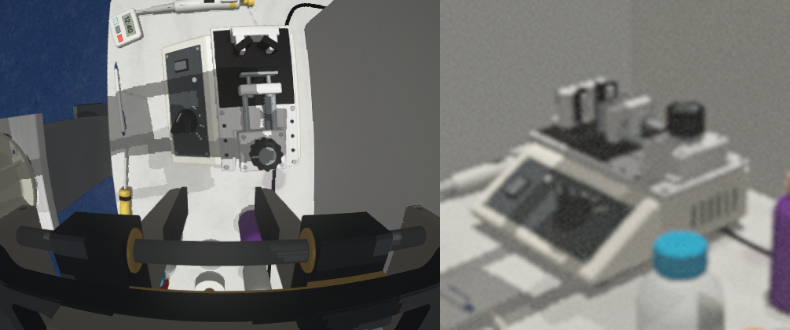

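The knob sits at wrist pixel (338,195), and it is black, round and untouched. I'll re-triangulate.

Run:
```python
from h import *
t=load('top');s=load('scene')
d=np.load('w2.npz');c=dict(robot.capture('wrist'));k=Cam(c,dict(ee_pos=d['o'],orientation=d['q']))
f=d['frame'];z0=f[150:240,280:380]
g=cv2.cvtColor(z0,cv2.COLOR_RGB2GRAY)
print('plane.1456',k.plane(338.5,193,.1456),'tri',tri((k,338.5,193),(t,226.4,170)))
sc=cv2.imread('pics/scene2.png')
print('tri w+s',tri((k,338.5,193),(s,278.4,172.3)))
print('TCP px',k.proj(d['o']),'tip tool at', k.proj(d['o']+[0,0,.019]))
a=cv2.resize(z0,(600,540),interpolation=cv2.INTER_CUBIC);save(a,'w2z')
```

```text
plane.1456 [0.61702273 0.09786722 0.1456    ] tri [0.62198447 0.09363806 0.12524744]
tri w+s [0.61988812 0.09572968 0.14322236]
TCP px (np.float64(281.14759603593865), np.float64(239.81602398634934)) tip tool at (np.float64(281.1776638588936), np.float64(250.50153316701665))
```

View pics/w2z.png

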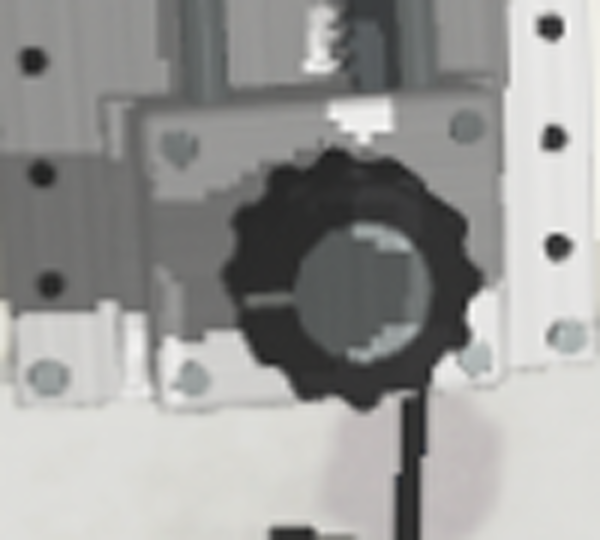

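Run:
```python
from h import *
t=load('top');s=load('scene')
d=np.load('w2.npz');c=dict(robot.capture('wrist'));k=Cam(c,dict(ee_pos=d['o'],orientation=d['q']))
# ring ~ mid-upper knob
T=(226.6,171.8);W=(338.7,196.7);S=(278.4,176.5)
for nm,a in (('tw',((t,*T),(k,*W))),('ts',((t,*T),(s,*S))),('ws',((k,*W),(s,*S)))):print(nm,tri(*a))
for z in(.10,.11,.12,.13,.14):
    p=k.plane(*W,z);print(z,p[:2],t.proj(p),s.proj(p))
print('mat front line check: bench-level etc')
f=d['frame'];f1=cv2.imread('pics/top2.png');save(cv2.cvtColor(f1[140:260,110:260],cv2.COLOR_BGR2RGB),'x')
# dark knob blob in scene
sc=cv2.imread('pics/scene2.png');g=cv2.cvtColor(sc,cv2.COLOR_BGR2GRAY)[160:195,262:296]
print(g[::2,::2])
```

```text
tw [0.61844725 0.09178815 0.13309838]
ts [0.61799099 0.0910778  0.13442782]
ws [0.61974263 0.09153067 0.13399741]
0.1 [0.62576197 0.0847415 ] (np.float64(231.2924421769045), np.float64(171.68094594765455)) (np.float64(281.755815553282), np.float64(189.27729738135125))
0.11 [0.62392362 0.08678505] (np.float64(229.9829752850139), np.float64(171.39691449692418)) (np.float64(280.71576204115985), np.float64(185.56461577301724))
0.12 [0.62208528 0.0888286 ] (np.float64(228.64684340601664), np.float64(171.10709924591708)) (np.float64(279.66728945311314), np.float64(181.8218805684206))
0.13 [0.62024694 0.09087215] (np.float64(227.28322368365065), np.float64(170.81132171203154)) (np.float64(278.61029514698527), np.float64(178.04872536560057))
0.14 [0.6184086 0.0929157] (np.float64(225.89125905301808), np.float64(170.5093959926014)) (np.float64(277.5446748053132), np.float64(174.24477778224957))
mat front line check: bench-level etc
[[123 124 123 120 124 126 122 125 124 124 122 123 124 120 121 123 128]
 [120 124 120 122 124 121 122 126 120 122 125 120 124 126 122 124 124]
 [124 124 123 122 121
[... 415 characters left out ...]
121 122  90  40  40  40  37  37  41  47 108 123 121 122 124]
 [101 145 156 140  93  38  41  39  43  42  44  47 107 125 124 125 122]
 [ 68  82 101 118  67  38  39  39  48  46  36  38 105 124 121 124 123]
 [ 50  59  70  92 106  60  41  36  44  37  44  73 155 172 155 124 122]
 [ 91  94 125 139 124 107  92  75  71  73  94 125 194 206 192 171 159]
 [126 123 120 122 115 120 115 124 124 121 148 171 205 202 189 166 141]
 [119 117 122 120 119 120 148 173 186 184 187 180 170 150 132 117 128]
 [121 118 119 118 117 134 173 164 176 167 143 134 125 121 125 119 140]
 [120 119 123 117 119 121 136 150 139 133 126 126 122 124 121 124 151]
 [121 122 115 121 115 123 119 126 125 129 127 125 123 122 122 120 140]]
```

The three views agree on the knob's middle: (0.619, 0.0915, 0.134). So I retry, a bit lower and closing gently, and take a picture while closed.

Call:
{"name": "drive_tool", "arguments": {
  "series": [
    [[5,0,-5,0,0,0,0.4],[6,0,-10,0,0,0,0.4],[6,0.1,-14,0,0,0,0.3],[6,0.1,-15.1,0,0,0,0.3],[6,0.1,-15.1,0,0,0,0.3],[6,0.1,-15.1,0,0,0,0.3]]
  ],
  "grip_force": 10
}}

```text
time_s: 5.88
ee_pos: [0.6206, 0.0921, 0.1195]
orientation: [0.001, 0.708, 0.706, 0.001]
wrist_force: [-0.6, 0.8, -0.1]
grip_width: 0.653
finger_force: 0.0
```

Call:
{"name": "drive_tool", "arguments": {
  "series": [
    [[0,0,0,0,0,0,0.05],[0,0,0,0,0,0,0.05],[0,0,0,0,0,0,-0.1],[0,0,0,0,0,0,-0.1]]
  ]
}}

```text
time_s: 6.38
ee_pos: [0.6186, 0.092, 0.1179]
orientation: [-0.0, 0.708, 0.706, -0.0]
wrist_force: [-3.9, 0.3, 5.3]
grip_width: 0.454
finger_force: 10.0
```

Run:
```python
from h import *
k,o=look();s=cap('scene')['frame']
print(o['ee_pos'],o['grip_width'],o['finger_force'],o['wrist_force'])
a=cv2.resize(k.f,(440,330));b=cv2.resize(s[110:240,200:340],(350,330),interpolation=cv2.INTER_CUBIC);save(np.hstack([a,b]),'w3s')
```

```text
[0.61859984 0.09195121 0.11789365] 0.45415156574772336 10.000561326742172 [-3.88746765  0.30409531  5.3056807 ]
```

View pics/w3s.png

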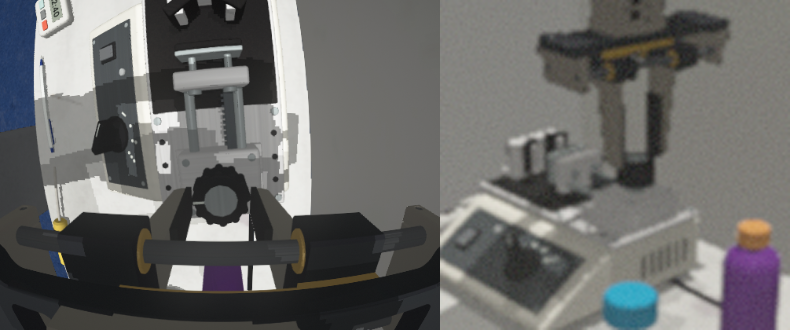

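It holds the knob now, at an opening of 42 mm, with the knob centred in the wrist view at (221,195). Next I go slightly lower and centre in x, then tighten in stages.

Call:
{"name": "drive_tool", "arguments": {
  "series": [
    [[0,0,0,0,0,0,0.2],[-0.15,0,-0.35,0,0,0,0.2],[-0.15,0,-0.35,0,0,0,0.2],[-0.15,0,-0.35,0,0,0,0.0],[-0.15,0,-0.35,0,0,0,-0.15],[-0.15,0,-0.35,0,0,0,-0.15]]
  ],
  "grip_force": 10
}}

```text
time_s: 7.22
ee_pos: [0.6184, 0.0919, 0.114]
orientation: [0.0, 0.708, 0.706, 0.0]
wrist_force: [3.8, -1.0, -2.8]
grip_width: 0.462
finger_force: 10.0
```

Call:
{"name": "drive_tool", "arguments": {
  "series": [
    [[0,0,0,0,0,0,-0.15],[0,0,0,0,0,0,-0.15]]
  ],
  "grip_force": 30
}}

```text
time_s: 7.48
ee_pos: [0.6183, 0.092, 0.114]
orientation: [0.0, 0.708, 0.706, 0.0]
wrist_force: [5.9, -0.0, -3.4]
grip_width: 0.455
finger_force: 30.0
```

Call:
{"name": "drive_tool", "arguments": {
  "series": [
    [[0,0,0,0,0,0,-0.2],[0,0,0,0,0,0,-0.2]]
  ],
  "grip_force": 48
}}

```text
time_s: 7.72
ee_pos: [0.6184, 0.0919, 0.114]
orientation: [0.0, 0.708, 0.706, 0.0]
wrist_force: [5.4, -0.3, -3.3]
grip_width: 0.448
finger_force: 48.0
```

The grip is firm at 48 N. Twist now.

Call:
{"name": "drive_tool", "arguments": {
  "series": [
    [[0,0,0,0,0,0,-0.3],[0,0,0,0,0,0.1,-0.3],[0,0,0,0,0,0.2,-0.3],[0,0,0,0,0,0.3,-0.3],[0,0,0,0,0,0.4,-0.3],[0,0,0,0,0,0.5,-0.3],[0,0,0,0,0,0.6,-0.3],[0,0,0,0,0,0.7,-0.3],[0,0,0,0,0,0.8,-0.3],[0,0,0,0,0,0.8,-0.3]]
  ],
  "grip_force": 55
}}

```text
time_s: 8.98
ee_pos: [0.6186, 0.0921, 0.114]
orientation: [0.001, 0.376, 0.927, 0.0]
wrist_force: [6.6, 0.1, -4.4]
grip_width: 0.443
finger_force: 55.0
```

Run:
```python
from h import *
k,o=look('w4')
print(o['ee_pos'],o['grip_width'],o['finger_force'],o['wrist_force'],o['ft_torque'],o['joint_positions'])
```

```text
[0.61864987 0.0920931  0.11402062] 0.44348065771850514 54.991130232810974 [ 6.56755219  0.12334592 -4.35127705] [-0.01648449 -1.12008139  0.11629359] [ 1.45389363e-01  4.28132871e-01  1.69874134e+00 -2.16230813e-05
  1.01300865e+00 -6.54220570e-01]
```

The residual torque of 0.12 N m means the knob is loose and turning. I'll wind it on to the stop.

Call:
{"name": "drive_tool", "arguments": {
  "series": [
    [[0,0,0,0,0,0.17,-0.3],[0,0,0,0,0,0.34,-0.3],[0,0,0,0,0,0.51,-0.3],[0,0,0,0,0,0.68,-0.3],[0,0,0,0,0,0.85,-0.3],[0,0,0,0,0,1.02,-0.3],[0,0,0,0,0,1.19,-0.3],[0,0,0,0,0,1.36,-0.3],[0,0,0,0,0,1.53,-0.3],[0,0,0,0,0,1.7,-0.3],[0,0,0,0,0,1.87,-0.3],[0,0,0,0,0,1.98,-0.3]]
  ]
}}

```text
time_s: 10.52
ee_pos: [0.6186, 0.0926, 0.114]
orientation: [0.001, -0.569, 0.822, -0.0]
wrist_force: [6.6, 3.6, -5.8]
grip_width: 0.447
finger_force: 55.0
```

Run:
```python
from h import *
t=cap('top')['frame'];k,o=look()
print(o['ee_pos'],o['grip_width'],o['orientation'],o['wrist_force'],o['ft_torque'],o['joint_positions'][5])
a=cv2.resize(k.f,(440,330));b=cv2.resize(t[150:210,120:190],(385,330),interpolation=cv2.INTER_CUBIC);save(np.hstack([a,b[:,:350]]),'w5s')
```

```text
[0.61860461 0.09260831 0.11399479] 0.44150114504096843 [ 1.00286883e-03 -5.71403187e-01  8.20668866e-01 -6.44598125e-05] [ 5.64113151  2.95019827 -5.5606726 ] [ 0.49421848 -1.18972629  0.05344756] -2.641989975520369
```

View pics/w5s.png

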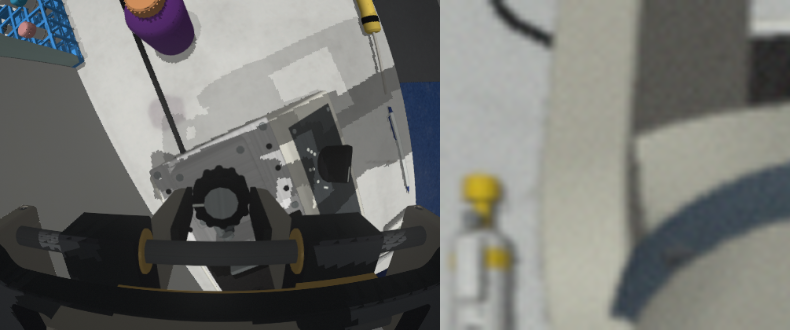

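I have used all 10 pictures, so from here I work by numbers. The knob mark stayed fixed relative to the gripper through 2.79 rad, and the torque dropped. The last picture also shows the knob centred between the fingers at (221,200). Release and travel to the slim bottle.

Call:
{"name": "drive_tool", "arguments": {
  "series": [
    [[0,0,0,0,0,0,0.15],[0,0,0,0,0,0,0.2],[0,0,5,0,0,0,0.2],[0,0,10,0,0,-0.18,0.2],[0,-3,14,0,0,-0.36,0.6],[0,-8,14,0,0,-0.54,0.6],[0,-13,14,0,0,-0.72,0.6],[0,-18,14,0,0,-0.9,0.6],[0,-22,14,0,0,-1.08,0.6],[-2,-24,14,0,0,-1.26,0.6],[-4,-26,14,0,0,-1.44,0.6],[-6,-28,14,0,0,-1.62,0.6]]
  ]
}}

```text
time_s: 12.12
ee_pos: [0.5564, -0.1886, 0.2538]
orientation: [-0.001, 0.208, 0.978, 0.0]
wrist_force: [0.2, 0.2, 0.2]
grip_width: 0.802
finger_force: 0.0
```

Call:
{"name": "drive_tool", "arguments": {
  "series": [
    [[0,0,0,0,0,-0.18,0.6],[0,0,0,0,0,-0.36,0.6],[0,0,0,0,0,-0.54,0.6],[0,0,0,0,0,-0.72,0.6],[0,0,0,0,0,-0.9,0.6],[0,0,0,0,0,-1.09,0.6],[0,0,0,0,0,-1.09,0.6],[0,0,0,0,0,-1.09,0.6]]
  ]
}}

```text
time_s: 13.12
ee_pos: [0.5575, -0.188, 0.2539]
orientation: [-0.0, 0.681, 0.732, -0.0]
wrist_force: [0.5, 0.2, 0.6]
grip_width: 0.797
finger_force: 0.0
```

```bash
cat > cap.py <<'E'
from h import *
k,o=look('w6');print(o['ee_pos'],o['orientation'],o['joint_positions'])
hsv=cv2.cvtColor(k.f,cv2.COLOR_RGB2HSV)
m=cv2.inRange(hsv,(5,100,90),(22,255,255));n,_,st,ce=cv2.connectedComponentsWithStats(m)
for i in range(1,n):
    if st[i,4]>60:print(st[i],ce[i],k.plane(*ce[i],.127))
t=Cam(cap('top'))
z=t.f[150:235,135:210];print('expect',k.proj([.633,-.195,.13]))
# pad/jaw brightness profile along platform axis through seat
g=cv2.cvtColor(t.f,cv2.COLOR_RGB2GRAY).astype(int)
for zz in(.115,):
    p0=np.array([.619,.0915,zz]);a=np.array([-.080,.997,0])
    for off in(.0,.012):
        print([int(g[int(round(v)),int(round(u))]) for u,v in(t.proj(p0+a*d*.003+np.array([off,0,0])) for d in range(8,52))])
E
python3 cap.py
```

```text
[ 0.55748245 -0.18798605  0.25389949] [-2.14614174e-04  6.81176026e-01  7.32119638e-01 -1.00884422e-04] [-3.27775350e-01  2.40355850e-01  1.63860764e+00 -8.87209020e-06
  1.26310338e+00 -3.99833400e-01]
[337  76  30  30 682] [351.5659824   90.64369501] [ 0.6195529  -0.07268172  0.127     ]
[338 196  29  29 628] [352.21178344 209.93630573] [ 0.63233754 -0.19436289  0.127     ]
[135 215  28  28 600] [148.54166667 228.62666667] [ 0.41428649 -0.23135929  0.127     ]
expect (np.float64(353.3628981150975), np.float64(211.2766613518672))
[118, 158, 99, 102, 106, 101, 110, 96, 113, 164, 186, 188, 178, 136, 50, 50, 63, 128, 123, 81, 44, 45, 48, 43, 42, 41, 34, 41, 40, 38, 39, 41, 42, 38, 39, 39, 39, 43, 33, 37, 31, 24, 29, 33]
[96, 154, 151, 94, 86, 89, 82, 108, 125, 155, 182, 188, 179, 159, 128, 123, 121, 100, 130, 97, 52, 42, 46, 43, 37, 44, 44, 43, 41, 42, 40, 42, 37, 44, 37, 31, 33, 32, 57, 74, 41, 29, 29, 26]
```

The jaw pad face is now about 80 mm from the knob, so the clamp is open. The slim bottle is at (0.632, -0.1945).

Call:
{"name": "drive_tool", "arguments": {
  "series": [
    [[5,-0.6,0,0,0,0,0.6],[7.5,-0.65,-2,0,0,0,0.6],[7.5,-0.65,-7,0,0,0,0.6],[7.5,-0.65,-12,0,0,0,0.6],[7.5,-0.65,-17,0,0,0,0.6],[7.5,-0.65,-20.1,0,0,0,0.6],[7.5,-0.65,-20.1,0,0,0,0.6],[7.5,-0.65,-20.1,0,0,0,0.6]]
  ],
  "grip_force": 25
}}

```text
time_s: 14.22
ee_pos: [0.6337, -0.1949, 0.0543]
orientation: [0.001, 0.682, 0.731, 0.0]
wrist_force: [1.0, -1.1, 1.1]
grip_width: 0.802
finger_force: 0.0
```

Call:
{"name": "drive_tool", "arguments": {
  "series": [
    [[0,0,0,0,0,0,0.3],[0,0,0,0,0,0,0.1],[0,0,0,0,0,0,0],[0,0,0,0,0,0,-0.1],[0,0,0,0,0,0,-0.1]]
  ]
}}

```text
time_s: 14.85
ee_pos: [0.6336, -0.1948, 0.0542]
orientation: [0.001, 0.683, 0.731, 0.0]
wrist_force: [-1.7, 0.9, 7.2]
grip_width: 0.583
finger_force: 25.0
```

Call:
{"name": "drive_tool", "arguments": {
  "series": [
    [[0,0,3,0,0,0,-0.1],[0,0,8,0,0,0,-0.1],[0,0,14,0,0,0,-0.1],[0,2,18,0,0,0,-0.1],[0,6,20,0,0,0,-0.1],[0,10,20,0,0,0,-0.1],[-0.5,15,20,0,0,0,-0.1],[-1,20,20,0,0,0,-0.1],[-1.5,25,20,0,0,0,-0.1],[-2,30,20,0,0,0,-0.1],[-2.4,35,20,0,0,0,-0.1],[-2.4,38,20,0,0,0,-0.1]]
  ]
}}

```text
time_s: 16.35
ee_pos: [0.6077, 0.1877, 0.2525]
orientation: [-0.0, 0.682, 0.731, -0.0]
wrist_force: [-0.4, 0.2, -3.0]
grip_width: 0.579
finger_force: 25.0
```

Run:
```python
from h import *
k,o=look();print(o['ee_pos'],o['orientation'],o['grip_width'],o['wrist_force'])
t=load('top');z=lambda x,y:(110+x/5,140+y/5)
# mat bright/dark edges (platform long edges) & V prong mid-line
P=t.plane(*z(266,188),.132);K=np.array([.619,.0915,.132]);d=P-K;print(P,np.degrees(np.arctan2(d[1],d[0])))
# front panel lower edge on the bench side: cream edge bottom (255,540)-(675,512) z~.03
a=t.plane(*z(255,538),.02);b=t.plane(*z(675,512),.02);d=a-b;print(np.degrees(np.arctan2(d[1],d[0])))
# knob lid edges z .111: left (527,105)-(530,240) right (655,95)-(660,250)
for A,B in(((660,250),(655,97)),((250,378),(635,352))):
    a=t.plane(*z(*A),.11);b=t.plane(*z(*B),.11);d=b-a;print(np.degrees(np.arctan2(d[1],d[0])))
```

```text
[0.60769199 0.18767002 0.25251035] [-4.35605525e-04  6.82105017e-01  7.31254024e-01 -3.27864291e-04] 0.5786663936914279 [-0.39457778  0.15420996 -3.02264225]
[0.60161557 0.23174961 0.132     ] 97.06596992820326
94.49338056381067
3.4243919910073566
-85.06971061561548
```

Run:
```python
from h import *
d=np.load('w2.npz');c=dict(robot.capture('wrist'));k=Cam(c,dict(ee_pos=d['o'],orientation=d['q']))
g=cv2.cvtColor(d['frame'],cv2.COLOR_RGB2GRAY)
for v in range(28,92,3):print(v,''.join('%4d'%x for x in g[v,268:388:3]))
for y in (.21,.235,.245):
  print([tuple(np.round(k.proj([.619-.08*(y-.0915)+e,y,.132]),0)) for e in(-.032,0,.032)])
```

```text
28  216 216 217 217 217 217 216 217 217 218 217 218 218 217 217 215 216 216 211 192 214 215 212 209 209 210 213 213 211 212 212 210  21  22 211 213 215 213 209 211
31  217 214 216 217 218 218 217 217 218 219 219 219 218 217 217 215 216 217 214 208 212 214 210 209 211 211 214 213 209 210 211 208  23  96 212 214 213 210 210 208
34  216 211 214 217 219 219 177 198 212 200 195 204 215 221 219 222 228 229 226 227 228 228 226 226 226 225 225 224 224 216 227 226 227 229 212 215 214 213 210 207
37  207 231 233 233 236 232 236 232 162 191 232 233 233 232 233 233 233 233 233 233 233 234 233 232 232 232 233 231 231  46  36  36  37 205 211 211 213 210 209 209
40  200  89  42  42  42  40  41  39  55 174 240 239 239 239 239 239 238 237 237 237 236 235 235 235 234 233 232 231 231 109  37  37  37 180 199 212 211 212 206 208
43  175 136  41  41  40  40  41  41  44 128 243 239 240 241 239 238 238 237 233 230 228 225 205 216 219 234 232 235 207 153  37  36  38 104 237 208 214 213 211 212
46  176 175  40  40  40  42  40  39  35  97 114 236 235 235 216  96  38 102 101  95  96  98  98  38  63 236 234 233 
[... 2161 characters left out ...]
21 223 219 216 213
88  243 161 144  33  32  32  33  31  31  31  32  31  30  28  30  30  30  29  29  30  39  41  38  41  41  42  40  40  39  41  41  41  41  39  40 227 228 218 217 216
91  162 122 144  34  32  33  32  32  31  31  31  30  28  28  28  35  47  59  64  67 109 157 152 155 152 167 172 175 172  42  41  43  42  41  44 230 231 219 218 217
[(np.float64(299.0), np.float64(82.0)), (np.float64(331.0), np.float64(83.0)), (np.float64(361.0), np.float64(84.0))]
[(np.float64(297.0), np.float64(58.0)), (np.float64(329.0), np.float64(59.0)), (np.float64(359.0), np.float64(61.0))]
[(np.float64(297.0), np.float64(49.0)), (np.float64(328.0), np.float64(50.0)), (np.float64(358.0), np.float64(52.0))]
```

The V's centre line comes out 2 mm toward -x, so the seat is about (0.6075, 0.213). I'll set the bottle down 4–5 mm short of it.

Call:
{"name": "drive_tool", "arguments": {
  "series": [
    [[0,2.1,0,0,0,0,-0.1],[0,2.1,-2,0,0,0,-0.1],[0,2.1,-6,0,0,0,-0.1],[0,2.1,-9,0,0,0,-0.1],[0,2.1,-10,0,0,0,-0.1],[0,2.1,-10.6,0,0,0,-0.1],[0,2.1,-10.6,0,0,0,-0.1]]
  ]
}}

```text
time_s: 17.32
ee_pos: [0.6093, 0.2065, 0.1476]
orientation: [0.0, 0.683, 0.731, 0.0]
wrist_force: [0.5, -0.6, -3.1]
grip_width: 0.579
finger_force: 25.0
```

Call:
{"name": "drive_tool", "arguments": {
  "series": [
    [[0,0,-0.2,0,0,0,-0.1],[0,0,-0.3,0,0,0,-0.1],[0,0,-0.4,0,0,0,-0.1],[0,0,-0.4,0,0,0,-0.1]]
  ]
}}

```text
time_s: 17.82
ee_pos: [0.6088, 0.2064, 0.143]
orientation: [-0.0, 0.683, 0.731, 0.0]
wrist_force: [0.4, 0.1, -3.3]
grip_width: 0.581
finger_force: 25.0
```

Call:
{"name": "drive_tool", "arguments": {
  "series": [
    [[-0.1,0.2,-0.15,0,0,0,-0.1],[-0.1,0.2,-0.3,0,0,0,-0.1],[-0.1,0.2,-0.3,0,0,0,-0.1]]
  ]
}}

```text
time_s: 18.2
ee_pos: [0.6077, 0.2086, 0.1403]
orientation: [-0.0, 0.683, 0.731, 0.0]
wrist_force: [-1.6, -0.2, 1.4]
grip_width: 0.582
finger_force: 25.0
```

The bottle is on the mat: the wrist force went from -3.3 to +1.4 N. Release, lift, and go back above the knob.

Call:
{"name": "drive_tool", "arguments": {
  "series": [
    [[0,0,0,0,0,0,0.1],[0,0,0,0,0,0,0.35],[0,0,0,0,0,0,0.4],[0,0,3,0,0,0,0.4],[0,0,8,0,0,0,0.4],[0,0,12,0,0,0,0.4],[0,-4,12,0,0,0.17,0.4],[0.5,-8,12,0,0,0.34,0.4],[1.1,-11.6,12,0,0,0.51,0.4],[1.1,-11.6,12,0,0,0.68,0.4],[1.1,-11.6,12,0,0,0.68,0.4]]
  ]
}}

```text
time_s: 19.58
ee_pos: [0.619, 0.0919, 0.2599]
orientation: [0.0, 0.401, 0.916, 0.0]
wrist_force: [-0.3, 0.0, 0.5]
grip_width: 0.7
finger_force: 0.0
```

```bash
cat > chk.py <<'E'
from h import *
k,o=look();print(o['ee_pos'],o['orientation'],o['joint_positions'][5],o['grip_width'])
t=Cam(cap('top'));s=Cam(cap('scene'))
def caps(c,z=.215):
    m=cv2.inRange(cv2.cvtColor(c.f,cv2.COLOR_RGB2HSV),(5,100,90),(22,255,255));n,_,st,ce=cv2.connectedComponentsWithStats(m)
    for i in range(1,n):
        if st[i,4]>40:
            p=c.plane(*ce[i],z);print(st[i],ce[i].round(1),p.round(4)); 
for c in(k,t,s):caps(c);print()
print('expected scene',s.proj([.6075,.2085,.211]),'top',t.proj([.6075,.2085,.211]))
E
python3 chk.py
```

```text
[0.6189617  0.09192512 0.259918  ] [1.16205556e-04 4.00832926e-01 9.16151161e-01 5.56349471e-05] -0.6008787355322766 0.6998725833021808
[ 352   82   41   39 1107] [373.1 100.9] [0.6068 0.2072 0.215 ]
[ 15 258  11  10  65] [ 19.  262.2] [ 0.449  -0.1305  0.215 ]

[159 160  14  10 115] [165.2 164.5] [0.6102 0.2083 0.215 ]
[295 167  12  12 118] [300.3 172.7] [ 0.5983 -0.0667  0.215 ]
[366 261  16  14 169] [373.6 267.5] [ 0.4088 -0.2129  0.215 ]

[ 386   56   72   22 1062] [422.1  66.5] [2.674  0.9941 0.215 ]
[242 135  10   8  73] [246.7 138.5] [0.594  0.1884 0.215 ]
[421 159  14  12 127] [427.2 164.4] [ 0.7763 -0.2131  0.215 ]
[441 194  23  14 205] [452.9 200.6] [ 0.6423 -0.3433  0.215 ]
[319 197  13  11 114] [325.2 201.8] [ 0.4711 -0.2128  0.215 ]
[296 260  20  18 261] [305.6 268.3] [ 0.3145 -0.3342  0.215 ]

expected scene (np.float64(246.55016002481094), np.float64(137.4835927770834)) top (np.float64(165.5455315444953), np.float64(166.2191977815712))
```

The bottle stands upright where expected: the cap is at (0.607–0.610, 0.208). Descend onto the knob.

Call:
{"name": "drive_tool", "arguments": {
  "series": [
    [[-0.05,0,-4,0,0,0,0.2],[-0.05,0,-8,0,0,0,0.2],[-0.05,0,-12,0,0,0,0.2],[-0.05,0,-14,0,0,0,0.2],[-0.05,0,-14.6,0,0,0,0.2],[-0.05,0,-14.6,0,0,0,0.2],[-0.05,0,-14.6,0,0,0,0.0],[-0.05,0,-14.6,0,0,0,-0.2],[-0.05,0,-14.6,0,0,0,-0.2]]
  ],
  "grip_force": 30
}}

```text
time_s: 20.85
ee_pos: [0.6187, 0.0923, 0.1151]
orientation: [0.001, 0.4, 0.917, 0.0]
wrist_force: [-2.8, -1.1, 5.6]
grip_width: 0.451
finger_force: 30.0
```

Call:
{"name": "drive_tool", "arguments": {
  "series": [
    [[0,0,0,0,0,-0.14,-0.25],[0,0,0,0,0,-0.28,-0.25],[0,0,0,0,0,-0.42,-0.25],[0,0,0,0,0,-0.56,-0.25],[0,0,0,0,0,-0.7,-0.25],[0,0,0,0,0,-0.84,-0.25],[0,0,0,0,0,-0.98,-0.25],[0,0,0,0,0,-1.12,-0.25],[0,0,0,0,0,-1.26,-0.25],[0,0,0,0,0,-1.4,-0.25],[0,0,0,0,0,-1.5,-0.25],[0,0,0,0,0,-1.5,-0.25]]
  ],
  "grip_force": 40
}}

```text
time_s: 22.35
ee_pos: [0.6186, 0.0923, 0.1151]
orientation: [0.0, 0.918, 0.397, 0.0]
wrist_force: [-2.0, -1.8, 6.7]
grip_width: 0.447
finger_force: 40.0
```

Call:
{"name": "drive_tool", "arguments": {
  "series": [
    [[0,0,0,0,0,0,0.1],[0,0,0,0,0,0,0.3],[0,0,4,0,0,0,0.3],[-2,0,10,0,0,0,0.3],[-8,0,14,0,0,0.17,0.3],[-12,0,14,0,0,0.34,0.3],[-12,0,14,0,0,0.51,0.3],[-12,0,14,0,0,0.68,0.3],[-12,0,14,0,0,0.75,0.3],[-12,0,14,0,0,0.75,0.3]]
  ]
}}

```text
time_s: 23.6
ee_pos: [0.4983, 0.0925, 0.2539]
orientation: [0.0, 0.708, 0.706, 0.0]
wrist_force: [0.5, 0.9, 0.0]
grip_width: 0.646
finger_force: 0.0
```

```bash
cat >> chk.py <<'E'
g=cv2.cvtColor(t.f,cv2.COLOR_RGB2GRAY).astype(int)
p0=np.array([.619,.0915,.115]);a=np.array([-.09,.996,0])
for off in(.0,.012):
    print([int(g[int(round(v)),int(round(u))]) for u,v in(t.proj(p0+a*d*.003+np.array([off,0,0])) for d in range(8,52))])
save(k.f,'w7');np.savez('w7',frame=k.f,o=o['ee_pos'],q=o['orientation'])
# selector region in wrist (dots/white line) : bright blobs on panel near predicted selector
print('sel px',k.proj([.502,.128,.056]))
E
python3 chk.py
```

```text
[0.49828249 0.09249922 0.25394176] [1.70382446e-05 7.08034083e-01 7.06178253e-01 1.14604397e-04] 0.18309795163107087 0.6460981581018407
[185  38   8  10  49] [188.6  42.6] [0.4304 0.23   0.215 ]
[ 400   51   40   39 1156] [419.6  70.2] [0.6039 0.2117 0.215 ]
[417 301   6  31 100] [420.1 317.7] [0.6249 0.001  0.215 ]

[295 167  12  12 116] [300.4 172.6] [ 0.5984 -0.0668  0.215 ]
[367 261  15  14 165] [373.8 267.5] [ 0.4089 -0.2133  0.215 ]

[ 386   56   73   22 1040] [422.1  66.5] [2.6744 0.9943 0.215 ]
[211  67  41   7 103] [228.5  69.8] [1.437  1.5939 0.215 ]
[241 134  11   8  75] [245.7 137.7] [0.5962 0.1961 0.215 ]
[421 159  14  12 122] [427.5 164.2] [ 0.7778 -0.2129  0.215 ]
[441 195  23  13 207] [452.7 200.6] [ 0.6422 -0.3431  0.215 ]
[320 197  12  11 115] [325.2 201.9] [ 0.4711 -0.213   0.215 ]
[296 260  19  18 259] [305.5 268.4] [ 0.3143 -0.3342  0.215 ]

expected scene (np.float64(246.55016002481094), np.float64(137.4835927770834)) top (np.float64(165.5455315444953), np.float64(166.2191977815712))
[169, 171, 154, 144, 146, 159, 162, 164, 164, 160, 160, 160, 164, 163, 159, 162, 162, 164, 164, 164, 163, 163, 162, 164, 163, 163, 164, 164, 167, 164, 166, 166, 164, 165, 164, 164, 166, 167, 166, 168, 165, 166, 166, 166]
[171, 173, 169, 134, 135, 151, 167, 167, 167, 168, 169, 168, 171, 168, 168, 169, 171, 169, 172, 172, 171, 170, 170, 169, 169, 171, 170, 173, 172, 171, 171, 173, 170, 169, 172, 172, 171, 172, 174, 171, 173, 172, 171, 174]
sel px (np.float64(283.8165905401873), np.float64(157.9710493608572))
```

The bottle is pushed home, with its cap now at (0.604, 0.212), and the wrist and scene views agree it moved about 4–5 mm toward the V. Next is the selector.

Run:
```python
from h import *
d=np.load('w7.npz');g=cv2.cvtColor(d['frame'],cv2.COLOR_RGB2GRAY)
for v in range(128,192,2):print(v,''.join('%4d'%x for x in g[v,252:330:2]))
```

```text
128  216 133 137 134  54  53  52  53  55  52  51  51  51  52  51  51  49  50  49  52  51  51  48  50  49  50  49  51  49  51 133 135 136 137 150 152 225 222 152
130  215 134 137 135  55  53  54  52  53  52  51  51  51  53  51  51  51  50  49  51  51  50  50  49  50  50  50  50  50  50 120 134 135 136 149 152 193 224 143
132  132 121 137 136  55  52  52  53  53  52  51  51  52  52  51  51  50  50  50  51  51  51  49  50  49  50  50  49  50  50 114 134 135 136 148 152 152 225 126
134  132 120 137 136  55  53  53  53  53  53  52  51  51  52  51  51  50  51  50  51  51  51  50  50  50  49  49  50  49  50  97 133 135 136 148 153 153 217 120
136  131 111 138 137  57  53  53  53  52  52  52  51  51  52  52  51  50  51  51  50  50  89  60  51  49  48  50  51  50  50  99 133 133 135 148 154 154 239 113
138  133 119 137 138  73  53  52  53  53  52  52  50  50  51  52  50  50  51  51  50  51  83 129  76  49  49  48  50  50  50  95 135 132 134 145 154 154 155 107
140  131 124 137 138  90  53  52  53  53  52  52  51  51  48  40  34  33  34  34  45  50  51  57  94  50  49  49  51  51  51  80 136 1
[... 3351 characters left out ...]
  48  48  48  50  49  49  50 104 114 114 116 120 119 118
184  103 103 102 104 117 118  94  51  49  49  50  49  49  49  49  49  49  49  48  49  48  49  49  50  49  48  48  49  48  49  50  50 106 115 114 116 120 119 119
186  102 102 102 103 116 116  96  50  50  50  49  48  50  49  48  49  49  49  50  51  48  49  49  50  50  50  49  50  50  51  50  50 105 117 115 116 119 119 119
188  103 102 102 102 115 118 100  51  50  50  49  49  50  49  50  50  50  50  50  50  49  50  49  50  50  50  50  50  50  50  50  52 102 116 116 116 119 120 121
190  157 155 156 158 121 118 103  51  51  51  51  52  50  51  50  49  51  50  51  51  50  50  50  50  51  51  50  51  51  51  51  51 102 116 116 117 120 121 120
```

```bash
cat > sel.py <<'E'
from h import *
from scipy.optimize import least_squares
M=dict(robot.capture('wrist'))
def W(n):
    d=np.load(n+'.npz');return Cam(M,dict(ee_pos=d['o'],orientation=d['q']))
k1,k7,t=W('w1'),W('w7'),load('top')
o1=[(230+x/2.7,100+y/2.7) for x,y in((149,262),(152,290),(142.5,320),(121,340))]
ot=[(110+x/5,140+y/5) for x,y in((465,405),(492,385),(527,380),(563,395))]
o7=[(296,138),(303,148.5),(306.5,162),(301.8,175)]
P=[tri((k1,*a),(k7,*b),(t,*c)) for a,b,c in zip(o1,o7,ot)];print(np.round(P,4))
yaw=np.radians(4.8);ex=np.array([np.cos(yaw),np.sin(yaw),0]);ey=np.array([-np.sin(yaw),np.cos(yaw),0]);a=np.radians(31)
n=-ex*np.sin(a)+np.array([0,0,np.cos(a)]);u=ex*np.cos(a)+np.array([0,0,np.sin(a)]) # up-slope
def pts(p): return [p[:3]+p[3]*(u*np.cos(p[4]-.6*i)+ey*np.sin(p[4]-.6*i)) for i in range(4)]
sk7=(285.8,155.5)
def res(p):
    r=[]
    for k,o,w in((k1,o1,1),(k7,o7,1),(t,ot,.6)):
        for q,x in zip(pts(p),o): r+=list(w*(np.array(k.proj(q))-x))
    r+=list(.7*(np.array(k7.proj(p[:3]+n*.0055))-sk7)); r+=list(.5*(np.array(k7.proj(p[:3]+n*.0295))-(273.5,157)))
    return r
s=least_squares(res,[.51,.13,.035,.026,1.0]);p=s.x;print(p,np.sqrt(np.mean(s.fun**2)),s.fun[-4:])
G=p[:3]+n*.021;print('grip',G,'n',n,'u',u,'ey',ey)
for phi in(p[4],p[4]-1.2):print('pointer dir',u*np.cos(phi)+ey*np.sin(phi))
# bar ends projected for check
print([k7.proj(G+n*.0085+s_*.02*(u*np.cos(p[4])+ey*np.sin(p[4]))) for s_ in(1,-1)])
# tool orientation: z=-n, y = perpendicular to bar
b=u*np.cos(p[4])+ey*np.sin(p[4]);z=-n
o=robot.get_obs();A=Rq(o['orientation'])
for sg in(1,-1):
    y=sg*np.cross(n,b);x=np.cross(y,z);T=np.c_[x,y,z];rv=R.from_matrix(T@A.T).as_rotvec();print('rotvec',rv,'tcp',G-n*.019, 'y',y)
print('now',o['ee_pos'],'turn vec 2dot',-1.2*n)
E
python3 sel.py
```

```text
[[0.5175 0.1539 0.0352]
 [0.5265 0.1409 0.0386]
 [0.5298 0.1238 0.0417]
 [0.5242 0.1068 0.0389]]
[0.5050932  0.12603945 0.01556915 0.03058229 0.98138744] 0.8694144972669084 [-1.43610053  1.32423017  0.31412979  1.27813229]
grip [0.49431533 0.1251344  0.03356967] n [-0.51323176 -0.04309728  0.8571673 ] u [0.85416109 0.07172591 0.51503807] ey [-0.08367784  0.99649286  0.        ]
pointer dir [0.40524348 0.86822429 0.28629408]
pointer dir [ 0.85197912 -0.14609602  0.5027798 ]
[(np.float64(280.53252842197327), np.float64(146.01597130323614)), (np.float64(267.9837125200015), np.float64(172.63541991641105))]
rotvec [-0.69079892 -0.24054565  2.55517889] tcp [0.50406673 0.12595325 0.01728349] y [-0.75655197  0.49429668 -0.42813539]
rotvec [ 0.17969725 -0.5163634  -0.49001921] tcp [0.50406673 0.12595325 0.01728349] y [ 0.75655197 -0.49429668  0.42813539]
now [0.49826888 0.09245504 0.25385996] turn vec 2dot [ 0.61587812  0.05171673 -1.02860076]
```

Call:
{"name": "drive_tool", "arguments": {
  "series": [
    [[-1,1,-3,0.03,-0.1,-0.1,-0.2],[-2,2,-6,0.07,-0.2,-0.2,-0.2],[-3,3,-9,0.11,-0.31,-0.29,-0.2],[-3.9,3.05,-12,0.14,-0.41,-0.39,-0.2],[-3.9,3.05,-13.4,0.18,-0.51,-0.49,-0.2],[-3.9,3.05,-13.4,0.18,-0.516,-0.49,-0.2],[-3.9,3.05,-13.4,0.18,-0.516,-0.49,-0.2]]
  ]
}}

```text
time_s: 24.68
ee_pos: [0.4581, 0.123, 0.119]
orientation: [0.115, 0.83, 0.49, 0.24]
wrist_force: [0.8, -0.3, -0.3]
grip_width: 0.402
finger_force: 0.0
```

Run:
```python
from h import *
k,o=look('w8');np.savez('w8',frame=k.f,o=o['ee_pos'],q=o['orientation']);print(o['ee_pos'],o['joint_positions'],o['grip_width'])
c=k.proj([.496,.126,.04]);print(c, k.t)
g=cv2.cvtColor(k.f,cv2.COLOR_RGB2GRAY);u,v=map(int,c)
for y in range(v-58,v+46,3):print(y,''.join('%4d'%x for x in g[y,u-57:u+57:3]),u-57)
s=Cam(cap('scene'));g=cv2.cvtColor(s.f,cv2.COLOR_RGB2GRAY)
for y in range(196,224):print(y,''.join('%4d'%x for x in g[y,218:252]))
```

```text
[0.45807161 0.12301949 0.11903232] [ 0.38195248  0.00258827  2.42485658 -0.66909358  0.24491266  1.50110996] 0.40209466738576244
(np.float64(274.1461176621429), np.float64(212.62813209857012)) [0.38442126 0.17374657 0.30691986]
154   70  68  67  67  66  68  66  69  67  67  68  65  67  65  67  69  68  70  66  68  68  68  67  68  68  70  70  71 140 197 197 197 208 213 213 214 160  99 217
157   69  69  67  68  67  67  67  66  68  66  67  67  65  67  67  67  69  69  69  67  69  68  69  67  67  70  70  69  70 195 196 195 196 212 212 214 208 105 217
160   70  70  69  67  67  67  68  66  67  67  67  67  65  67  66  67  67  68  70  68  67  68  67  66  68  67  70  71  70  72 199 198 197 199 212 212 214 172 217
163   69  68  71  68  67  67  65  67  65  70  67  66  67  66  67  66  67  68  68  70  67  68  67  68  67  69  70  70  70  70 167 201 199 199 210 214 214 210 217
166   69  70  69  69  67  68  67  67  68  66  69  67  67  66  66  67  66  67  68  69  69  67  68  67  68  68  68  70  71  69  70 195 199 198 199 214 213 214 217
169   70  69  70  70  69  67  68  66  67  66  68  68  66  67  65  6
[... 8010 characters left out ...]
  89  89  95 100  96  97  94  80  65  56  54  51  51  53  48  57  63  74  81  93  94  97  97  94  92  99  95  93  98  95  95  95 112 154
220   94  93  91  95  98  96 101  90  78  65  56  52  53  52  62  66  80  85  98  96  94  96  93  91  98  95  95  94  97  92  97 111 148 183
221  110  98  95  93  95  94  97  91  78  75  64  61  67  63  70  84  90  92  95  99  96  98  97  94 102  95  94  93  94  96 106 146 180 202
222  152 126 109  97  95  94  97  95  88  79  64  69  67  73  85  91  96  97  95  93  93  98  98  94  98  93  93  93  89 108 141 176 203 212
223  192 172 150 127 109 100  92  92  88  70  68  70  78  86  91  92  91  97  95  93  92  97  98  98  94  95  98  93 102 133 170 199 211 215
```

```bash
sed -i '/^s=least_squares/,$d' sel.py
cat >> sel.py <<'E'
k8,sc=W('w8'),load('scene')
o8=[(286.5,173.5),(302,180),(315,194),(317,214)]
osc={2:(239,207),3:(244.5,212)}
def res2(p):
    r=res(p)
    for q,x in zip(pts(p),o8): r+=list(np.array(k8.proj(q))-x)
    for i in osc: r+=list(np.array(sc.proj(pts(p)[i]))-osc[i])
    r+=list(np.array(k8.proj(p[:3]+n*.0055))-(282,204)); r+=list(np.array(k8.proj(p[:3]+n*.0295))-(283,210.5))
    return r
s=least_squares(res2,[.51,.13,.035,.026,1.0],loss='soft_l1');p=s.x;print(p.round(4),np.sqrt(np.mean(s.fun**2)),s.fun[26:].round(1))
G=p[:3]+n*.021;print('grip',G.round(4))
b=u*np.cos(p[4])+ey*np.sin(p[4]);y=-np.cross(n,b);T=np.c_[b,y,-n]
d=np.load('w8.npz');A=Rq(d['q']);print('rotvec',R.from_matrix(T@A.T).as_rotvec().round(3),'tool coords of grip',(A.T@(G-d['o'])).round(4))
print('tool axes x,y,z',A.T.round(3))
E
python3 sel.py
```

```text
[[0.5172 0.1538 0.0362]
 [0.5262 0.1408 0.0395]
 [0.5295 0.1238 0.0426]
 [0.5238 0.1068 0.0397]]
[0.5043 0.1294 0.0484 0.0279 0.9348] 1.68603122168018 [-0.1  1.  -1.6 -0.8  0.6 -0.9 -1.8  0.1 -3.8 -1.8  2.7  0.8 -1.6  0.1
  1.4  1.3  0.6  1.6]
grip [0.4936 0.1285 0.0664]
rotvec [ 0.024  0.001 -0.041] tool coords of grip [0.0041 0.0017 0.0635]
tool axes x,y,z [[ 0.405  0.868  0.286]
 [ 0.757 -0.494  0.427]
 [ 0.512  0.044 -0.858]]
```

Depth is uncertain by about 1 cm, but the sideways position is good. I'll approach along the axis and feel for the skirt.

Call:
{"name": "drive_tool", "arguments": {
  "series": [
    [[0.3,0.3,0.2,0,0,0,-0.3],[1.8,0.4,-2.4,0,0,0,-0.3],[3.1,0.5,-4.5,0,0,0,-0.3],[3.6,0.55,-5.4,0,0,0,-0.3],[3.6,0.55,-5.4,0,0,0,-0.3],[3.6,0.55,-5.4,0,0,0,-0.3]]
  ],
  "grip_force": 15
}}

```text
time_s: 25.58
ee_pos: [0.4962, 0.1285, 0.07]
orientation: [0.115, 0.83, 0.491, 0.239]
wrist_force: [-0.3, 0.4, -0.7]
grip_width: 0.35
finger_force: 0.0
```

Run:
```python
from h import *
k,o=look('w9');np.savez('w9',frame=k.f,o=o['ee_pos'],q=o['orientation']);print(o['ee_pos'],o['wrist_force'])
g=cv2.cvtColor(k.f,cv2.COLOR_RGB2GRAY)
for y in range(185,286,3):print(y,''.join('%4d'%x for x in g[y,222:345:3]))
print('tcp',k.proj(o['ee_pos']))
```

```text
[0.49617576 0.12854591 0.06997461] [-0.30775714  0.35971907 -0.69356112]
185   73  72  73  74  72  72  74  72  72  73  71  73  72  74  73  76  74  73  75  74  74  74  75  74  76  77  79  77  79 152 218 217 216 216 221 228 228 228 225 114 115
188   71  74  72  74  74  72  72  73  72  72  73  72  73  74  76  75  76  73  73  75  73  75  74  75  75  78  78  79  77  79 204 218 218 217 217 225 227 229 229 222 115
191   72  73  73  72  74  72  72  73  72  71  73  73  73  72  74  75  75  75  74  74  75  74  75  74  75  75  78  78  78  78  76 217 218 219 219 220 228 229 229 228 125
194   73  71  73  71  72  75  71  72  73  72  71  73  72  73  73  74  73  76 215 216 213 116  74  74  75  75  77  77  78  77  73 152 219 220 220 219 225 229 229 229 230
197   72  72  71  73  70  73  74  72  72  72  71  72  73  72  72  73  74  74  75  74  74  75  73  75  74  76  74  78  78  79  77  72 206 218 219 219 219 228 229 229 230
200   74  72  73  72  72  71  74  72  72  72  72  71  71  73  71  71  74  74  74  75  74  74  75  73  74  74 155  76  78  78  78  79 100 218 218 218 218 220 230 229 230
203   72  74 
[... 4086 characters left out ...]
3  25  37  38  38  38  38  38  37  39  38  37  42  44  45  46  46  68  71  70  71  24  25  26  28  29  30  61  68  69  68  69
278   65  66  66  60  25  25  25  22  22  23  38  39  38  38  38  38  38  39  38  38  38  39  46  46  45  47  51  70  71  70  25  26  26  28  29  27  43  62  63  68  68
281   65  64  65  42  25  26  24  23  22  23 111  39  38  38  38  38  39  37  38  39  38  41  46  45  45  46  71  71  69  72  24  26  27  27  27  29  30  61  62  62  64
284   66  65  65  25  25  24  24  24  22  23 112  80  39  38  38  39  38  38  39  37  39  39  46  47  45  44  47  70  70  71  30  24  25  26  28  27  29  60  62  63  62
tcp (np.float64(281.6308137862222), np.float64(239.42619700176618))
```

Call:
{"name": "drive_tool", "arguments": {
  "series": [
    [[-0.35,-0.1,-0.2,0,0,0,-0.3],[-0.05,-0.08,-0.7,0,0,0,-0.3],[0.26,-0.06,-1.25,0,0,0,-0.3],[0.26,-0.06,-1.25,0,0,0,-0.3]]
  ]
}}

```text
time_s: 26.12
ee_pos: [0.4997, 0.1283, 0.0629]
orientation: [0.113, 0.832, 0.491, 0.234]
wrist_force: [-0.1, -0.7, -1.0]
grip_width: 0.348
finger_force: 0.0
```

Call:
{"name": "drive_tool", "arguments": {
  "series": [
    [[0.15,0.01,-0.26,0,0,0,-0.3],[0.15,0.01,-0.26,0,0,0,-0.3],[0.15,0.01,-0.26,0,0,0,-0.3]]
  ]
}}

```text
time_s: 26.5
ee_pos: [0.5009, 0.1284, 0.0616]
orientation: [0.112, 0.832, 0.491, 0.233]
wrist_force: [-0.5, 0.2, 0.2]
grip_width: 0.352
finger_force: 0.0
```

Call:
{"name": "drive_tool", "arguments": {
  "series": [
    [[0.15,0.01,-0.26,0,0,0,-0.3],[0.15,0.01,-0.26,0,0,0,-0.3],[0.15,0.01,-0.26,0,0,0,-0.3]]
  ]
}}

```text
time_s: 26.88
ee_pos: [0.5027, 0.1286, 0.0601]
orientation: [0.112, 0.832, 0.491, 0.232]
wrist_force: [-0.4, -0.7, 0.9]
grip_width: 0.349
finger_force: 0.0
```

The pose is lagging what I asked for. I'll check the joints.

Run:
```python
from h import *
o=robot.get_obs();print(o['joint_positions'],o['ee_pos'],o['orientation'],o['wrist_force'])
print(dir(robot))
```

```text
[ 0.34211565  0.22153637  2.37632749 -1.29507801  0.13226185  2.10621277] [0.5026579  0.1285767  0.06014851] [0.11186298 0.83202506 0.49109726 0.23247465] [-0.4246259  -0.71731924  0.8553206 ]
['PlanningError', '__class__', '__delattr__', '__dict__', '__dir__', '__doc__', '__eq__', '__format__', '__ge__', '__getattribute__', '__getstate__', '__gt__', '__hash__', '__init__', '__init_subclass__', '__le__', '__lt__', '__module__', '__ne__', '__new__', '__reduce__', '__reduce_ex__', '__repr__', '__setattr__', '__sizeof__', '__str__', '__subclasshook__', '__weakref__', 'capture', 'finish_job', 'get_obs', 'grip_point_offset']
```

q4 is at its limit next to the wrist singularity. I'll hold the tool 0.2 rad steeper instead, which frees q4 and q6.

```bash
cat > tgt.py <<'E'
from h import *
import sys
yaw=np.radians(4.8);ex=np.array([np.cos(yaw),np.sin(yaw),0]);ey=np.array([-np.sin(yaw),np.cos(yaw),0]);a=np.radians(31)
n=-ex*np.sin(a)+np.array([0,0,np.cos(a)]);u=ex*np.cos(a)+np.array([0,0,np.sin(a)])
phi=.93;b=u*np.cos(phi)+ey*np.sin(phi);T=np.c_[b,-np.cross(n,b),-n];T=R.from_rotvec(.2*ey).as_matrix()@T
G=np.array([.4955,.128,.0635]);P=G-.009*n
o=robot.get_obs();A=Rq(o['orientation'])
print('rv',R.from_matrix(T@A.T).as_rotvec().round(3),'shift cm',((P-o['ee_pos'])*100).round(2),'zt',T[:,2].round(3),'q',o['joint_positions'].round(3),o['wrist_force'].round(1))
E
python3 tgt.py
```

```text
rv [ 0.006  0.182 -0.048] shift cm [-0.25 -0.02 -0.44] zt [ 0.333  0.028 -0.942] q [ 0.342  0.222  2.376 -1.295  0.132  2.106] [-0.4 -0.7  0.9]
```

Call:
{"name": "drive_tool", "arguments": {
  "series": [
    [[0,0,0,0,0.09,-0.02,-0.3],[0,0,0,0,0.18,-0.05,-0.3],[0,0,0,0,0.18,-0.05,-0.3],[0,0,0,0,0.18,-0.05,-0.3]]
  ]
}}

```text
time_s: 27.38
ee_pos: [0.5024, 0.1292, 0.0602]
orientation: [0.072, 0.862, 0.478, 0.153]
wrist_force: [0.1, 0.8, -0.7]
grip_width: 0.349
finger_force: 0.0
```

```bash
python3 tgt.py
```

```text
rv [ 0.005 -0.     0.001] shift cm [-0.23 -0.08 -0.44] zt [ 0.333  0.028 -0.942] q [ 0.308  0.231  2.237 -0.232  0.351  1.07 ] [ 0.1  0.8 -0.7]
```

Now the joints are comfortable. Move in and close gently on the bar.

Call:
{"name": "drive_tool", "arguments": {
  "series": [
    [[-0.2,-0.1,-0.25,0,0,0,-0.3],[-0.2,-0.1,-0.45,0,0,0,-0.3],[-0.2,-0.1,-0.45,0,0,0,-0.3],[-0.2,-0.1,-0.45,0,0,0,-0.6],[-0.2,-0.1,-0.45,0,0,0,-0.9],[-0.2,-0.1,-0.45,0,0,0,-0.95],[-0.2,-0.1,-0.45,0,0,0,-0.95]]
  ],
  "grip_force": 10
}}

```text
time_s: 28.25
ee_pos: [0.5007, 0.1276, 0.0557]
orientation: [0.073, 0.862, 0.478, 0.154]
wrist_force: [0.0, -0.0, -1.1]
grip_width: 0.03
finger_force: 0.0
```

```bash
python3 tgt.py
```

```text
rv [0.007 0.002 0.001] shift cm [-0.06  0.08  0.01] zt [ 0.333  0.028 -0.942] q [ 0.307  0.237  2.245 -0.249  0.335  1.086] [ 0.  -0.  -1.1]
```

Nothing is between the fingers, so the bar lies lower. I'll triangulate the bar top again from the close views.

Run:
```python
from h import *
M=dict(robot.capture('wrist'))
def W(n):
    d=np.load(n+'.npz');return Cam(M,dict(ee_pos=d['o'],orientation=d['q']))
k7,k8,k9=W('w7'),W('w8'),W('w9')
L={'ptr':((281,144),(286.5,187.5),(278.5,215)),'ctr':((273.5,157.5),(283,209.5),(276,241)),'two':((306.5,162),(315,194),None),'dot':((303,148.5),(302,180),(301,203)),'dash':((296,138),(286.5,173.5),(279.5,194))}
for m,(a,b,c) in L.items():
    print(m,tri((k7,*a),(k8,*b)).round(4), tri((k7,*a),(k9,*c)).round(4) if c else '', tri((k7,*a),(k8,*b),(k9,*c)).round(4) if c else '')
k,o=look('w10');g=cv2.cvtColor(k.f,cv2.COLOR_RGB2GRAY);print('tcp',k.proj(o['ee_pos']))
np.savez('w10',frame=k.f,o=o['ee_pos'],q=o['orientation'])
for y in range(190,300,4):print(y,''.join('%4d'%x for x in g[y,222:345:4]))
```

```text
ptr [0.4981 0.1453 0.0825] [0.4981 0.1456 0.0816] [0.498  0.1452 0.0821]
ctr [0.4896 0.1302 0.0746] [0.4899 0.1308 0.0761] [0.4899 0.1305 0.0749]
two [0.5285 0.1237 0.0641]  
dot [0.5244 0.1401 0.0633] [0.5242 0.1399 0.0641] [0.5243 0.14   0.0638]
dash [0.5161 0.1521 0.0599] [0.5162 0.1523 0.0584] [0.5161 0.1522 0.0592]
tcp (np.float64(281.55044708678747), np.float64(239.50447408135224))
190   71  72  70  74  73  72  71  71  73  72  72  74  74  74  73  74  72  74  72  73  75  76  77  78  86 216 217 217 217 228 230
194   72  71  71  72  74  71  72  71  72  72  72  73  74  74 212 212 213  72  74  74  73  76  78  75  72 158 217 218 218 221 230
198   72  71  71  71  73  73  71  72  71  72  72  72  73  73  75  74  73  73  72  72  74  74  77  78  76  76 210 215 216 216 224
202   72  71  70  71  70  74  72  70  72  69  72  71  71  73  72  75  73  74  73  72 154 213  75  77  77  76  80 216 217 215 216
206   72  72  70  71  72  70  74  71  70  72  71  49  24  26  28  29  29  44  70  72  74  86  73  75  76  77  76 102 218 217 217
210   74  58  73  59  54  71  71  66  71  50  23  32  25  25  26
[... 2202 characters left out ...]
 20  51  59  26  27  27  26  27  29  28  28  30  31  32
282   26  26  28  27  26  27  27  25  26  27  46  58  21  21  21  36  20  19  50  59  26  26  25  26  26  26  27  27  30  29  30
286   28  26  27  26  26  27  26  27  27  26  40  58  22  20  22  44  21  21  34  59  25  26  25  27  27  28  27  28  29  29  31
290   26  27  26  26  27  26  27  26  25  26  38  59  21  20  26  67  21  20  27  58  22  25  25  26  26  26  27  27  26  29  29
294   24  26  26  26  26  26  26  26  26  26  68  58  24  24  30  67  22  25  25  61  50  25  27  26  26  25  26  27  27  29  29
298   26  27  26  26  26  26  26  26  26  26  89  58  24  24  34  67  23  25  24  62  78  27  27  26  26  26  26  27  27  28  27
```

The finger picture shows shut tips in front of the bar, with the pointer line at u=274 against the TCP at u=281. So the tips are still above or beside the bar. I'll open, shift 4 mm sideways and go deeper in small steps, watching the force.

Call:
{"name": "drive_tool", "arguments": {
  "series": [
    [[0,0,0,0,0,0,-0.3],[0,0,0,0,0,0,-0.3],[-0.3,0.2,-0.17,0,0,0,-0.3],[-0.1,0.22,-0.5,0,0,0,-0.3],[-0.1,0.22,-0.5,0,0,0,-0.3]]
  ]
}}

```text
time_s: 28.98
ee_pos: [0.4996, 0.1298, 0.0503]
orientation: [0.073, 0.862, 0.478, 0.154]
wrist_force: [1.5, 0.8, 0.3]
grip_width: 0.351
finger_force: 0.0
```

Call:
{"name": "drive_tool", "arguments": {
  "series": [
    [[0.18,0.01,-0.3,0,0,0,-0.3],[0.18,0.01,-0.3,0,0,0,-0.3]]
  ]
}}

```text
time_s: 29.22
ee_pos: [0.5015, 0.1298, 0.0474]
orientation: [0.073, 0.862, 0.478, 0.154]
wrist_force: [0.0, -0.9, -0.8]
grip_width: 0.351
finger_force: 0.0
```

Call:
{"name": "drive_tool", "arguments": {
  "series": [
    [[0.18,0.01,-0.3,0,0,0,-0.3],[0.18,0.01,-0.3,0,0,0,-0.3]]
  ]
}}

```text
time_s: 29.48
ee_pos: [0.5033, 0.13, 0.0445]
orientation: [0.073, 0.862, 0.478, 0.154]
wrist_force: [-0.1, 0.3, -0.3]
grip_width: 0.351
finger_force: 0.0
```

Call:
{"name": "drive_tool", "arguments": {
  "series": [
    [[0,0,0,0,0,0,-0.6],[0,0,0,0,0,0,-0.85],[0,0,0,0,0,0,-0.95],[0,0,0,0,0,0,-0.95]]
  ],
  "grip_force": 10
}}

```text
time_s: 29.98
ee_pos: [0.5019, 0.1304, 0.0441]
orientation: [0.072, 0.862, 0.478, 0.153]
wrist_force: [-6.4, 8.8, 1.2]
grip_width: 0.113
finger_force: 9.9
```

The bar is gripped, at 10.4 mm. I'll relieve the side load a little.

Call:
{"name": "drive_tool", "arguments": {
  "series": [
    [[-0.1,0.08,-0.05,0,0,0,-0.95],[-0.2,0.15,-0.1,0,0,0,-0.95],[-0.2,0.15,-0.1,0,0,0,-0.95]]
  ]
}}

```text
time_s: 30.35
ee_pos: [0.5017, 0.131, 0.044]
orientation: [0.073, 0.862, 0.478, 0.154]
wrist_force: [0.8, -5.8, 4.6]
grip_width: 0.112
finger_force: 10.0
```

Call:
{"name": "drive_tool", "arguments": {
  "series": [
    [[-0.1,0,0,0,0,0,-1],[-0.1,0,0,0.05,0,-0.14,-1],[-0.1,0,0,0.1,0.01,-0.28,-1],[-0.1,0,0,0.15,0.01,-0.42,-1],[-0.1,0,0,0.2,0.02,-0.56,-1],[-0.1,0,0,0.25,0.02,-0.7,-1],[-0.1,0,0,0.3,0.03,-0.84,-1],[-0.1,0,0,0.35,0.03,-0.98,-1],[-0.1,0,0,0.4,0.03,-1.13,-1],[-0.1,0,0,0.4,0.03,-1.13,-1]]
  ],
  "grip_force": 20
}}

```text
time_s: 31.6
ee_pos: [0.5017, 0.1299, 0.0441]
orientation: [-0.026, 0.981, -0.092, 0.167]
wrist_force: [11.8, -19.9, -4.1]
grip_width: 0.106
finger_force: 20.1
```

Run:
```python
from h import *
o=robot.get_obs();print(o['joint_positions'].round(2),o['ft_torque'].round(3),o['wrist_force'],o['grip_width'])
```

```text
[ 0.31  0.27  2.25 -0.27  0.31  2.32] [-3.408 -1.593 -1.259] [ 11.7689664  -19.90395374  -4.06727988] 0.10613854262445176
```

Call:
{"name": "drive_tool", "arguments": {
  "series": [
    [[0.05,-0.15,0,0,0,0,-1],[0.1,-0.3,0,0,0,0,-1],[0.1,-0.3,0,0,0,0,-1]]
  ]
}}

```text
time_s: 31.98
ee_pos: [0.5021, 0.1292, 0.0442]
orientation: [-0.028, 0.981, -0.091, 0.167]
wrist_force: [0.9, 3.7, 1.6]
grip_width: 0.097
finger_force: 20.3
```

Call:
{"name": "drive_tool", "arguments": {
  "series": [
    [[0,0,0,0,0,0,-0.6],[0,0,0,0,0,0,-0.3],[0,0,0,0,0,0,-0.3],[-1,0,2,0,0,0,-0.3],[-2.5,0,5,0,0,0,-0.3],[-4,-2,10,0,0,0,-0.3],[-5,-5,14,0,0,0,-0.3],[-5,-8,17,0,0,0,-0.3],[-5,-10,17,0,0,0,-0.3],[-5,-10,17,0,0,0,-0.3]]
  ]
}}

```text
time_s: 33.22
ee_pos: [0.4511, 0.0274, 0.2139]
orientation: [-0.027, 0.981, -0.093, 0.166]
wrist_force: [0.3, -1.0, 0.1]
grip_width: 0.351
finger_force: 0.0
```

Run:
```python
from h import *
k,o=look('w11');np.savez('w11',frame=k.f,o=o['ee_pos'],q=o['orientation']);print(o['ee_pos'],k.t)
g=cv2.cvtColor(k.f,cv2.COLOR_RGB2GRAY)
n=np.array([-.513,-.043,.857]);C=np.array([.503,.1305,.05]);yaw=np.radians(4.8)
u=np.array([.854,.072,.515]);ey=np.array([-.084,.996,0])
# marks and pointer line end (top of bar) predicted per position
for nm,h,r in(('mark',0,.028),('line',.0295,.012)):
    print(nm,[tuple(np.round(k.proj(C+n*h+r*(u*np.cos(.93-.6*i)+ey*np.sin(.93-.6*i))),0)) for i in range(4)],k.proj(C+n*h))
U,V=map(int,k.proj(C+n*.0055))
print(U-45)
for y in range(V-36,V+34,2):print(y,''.join('%4d'%x for x in g[y,U-45:U+45:2]))
c=Cam(cap('top'));g2=cv2.cvtColor(c.f,cv2.COLOR_RGB2GRAY)
print('top caps');m=cv2.inRange(cv2.cvtColor(c.f,cv2.COLOR_RGB2HSV),(5,100,90),(22,255,255));N,_,st,ce=cv2.connectedComponentsWithStats(m)
for i in range(1,N):
    if st[i,4]>40: print(ce[i].round(1),c.plane(*ce[i],.215).round(4))
for y in range(214,240):print(y,''.join('%4d'%x for x in g2[y,196:232]))
```

```text
[0.45113407 0.02740365 0.21393925] [0.44873556 0.01027969 0.42109244]
mark [(np.float64(179.0), np.float64(203.0)), (np.float64(186.0), np.float64(193.0)), (np.float64(199.0), np.float64(188.0)), (np.float64(212.0), np.float64(192.0))] (np.float64(200.7993744299647), np.float64(210.17551361692398))
line [(np.float64(186.0), np.float64(218.0)), (np.float64(190.0), np.float64(213.0)), (np.float64(195.0), np.float64(212.0)), (np.float64(202.0), np.float64(213.0))] (np.float64(196.55281015715116), np.float64(221.31207027878818))
155
176   91 164 192 196 198 198 197 198 200 200 200 199 193 192 182 180 180 178 178 179 179 179 179 182 183 181 123  70  64  64  64  63  64  64  65  64  65  64  65  65  66  65  66  73 180
178  190 196 198 197 196 197 197 198 200 198 190 181 177 176 177 180 180 178 178 180 179 180 170 113  71  65  63  63  63  64  64  64  64  64  65  65  64  64  64  64  64  64  65  65 159
180  196 196 197 197 197 198 195 189 180 174 175 176 177 177 177 179 178 177 178 123  93  70  61  62  63  62  63  64  64  63  65  64  65  63  64  62  63  64  64  64  64  65  65  64 111
182  195 1
[... 9209 characters left out ...]
  82  76  67  48  45  46  45  52  52  57  61  71  73  77  76  76  77  76  77  74  79  79  76  74  79  77
236   72  74  72  75  73  75  75  78  81  88  91  86  69  49  47  44  43  54  67  69  76  72  72  76  75  79  77  78  73  77  78  75  77  78  76  78
237   76  75  75  78  76  79  76  77  80  83  88  83  68  46  46  47  47  57  69  73  75  75  76  74  76  77  73  75  78  74  74  74  76  77  77  77
238   74  75  81  80  76  77  77  83  82  85  83  79  63  49  48  43  48  60  69  72  74  78  76  77  75  76  80  78  74  77  77  80  77  79  81  82
239   73  77  75  75  66  67  75  78  80  81  79  74  59  49  47  49  52  61  72  74  78  79  82  82  84  86  89  91  95  99  97  85  76  84  95 106
```

The top view shows the pointer line running from (211.7,231) to (212.7,224.5), straight at the two-dot mark at (214.5,215.5). The bottle's cap is unchanged at (0.606, 0.212), against the V, and the arm is clear. I'm handing in.

```bash
python3 -c "
from plant import robot
print(robot.finish_job())"
```

```text
the job is handed in; nothing more can be done
None
```

The job is handed in at about 33 s and no verdict came back. By my own checks, the slim bottle is clamped in the V and the selector points at two dots; the clamp force itself I could only infer from the knob turn and the bottle moving home.

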